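# Reset the metering valve on a two-valve gas manifold

### The job

Set the metering valve of the small gas manifold to its marker: first swing the long lever of the shut-off valve fully closed, to its stop, straight across the pipe. With it closed, turn the metering handle until it points exactly along the flat marker on its dial, then swing the shut-off lever back fully open, to its stop along the pipe. Leave the marker where it is, and leave the other things on the desk alone.

Things in the scene. Friction and masses are not known exactly. Their poses are not given: they have to be found in the camera images.
- manifold: Gas manifold bolted to the desk: aluminium base plate 80 x 300 x 12 mm (x, y, z) with a steel header pipe (18 mm thick, axis 32 mm above the desk) running along its y axis through both valves, brass hose barbs at the ends (162 mm from the centre) and a small round gauge at the middle (top 57 mm above the desk). Origin: centre of the underside, on the desk; z up. The valves stand 90 mm to either side of it along y; which valve stands on which side changes from run to run.
- shutoff_valve: Shut-off valve: steel block 46 x 50 x 36 mm on the manifold's plate, with a stem and a long lever that turns about the vertical (z) axis through its origin. Origin: centre of the block's underside, 12 mm above the desk; axes parallel to the manifold's. Its lever is a strap of steel with a black rubber grip; no dial below it.
- shutoff_lever (a joint): Angle of the shut-off lever, 0 to 1.571 rad. 0 = fully closed: the lever points along the valve's -x axis, across the pipe. It grows clockwise seen from above; 1.571 = fully open: the lever points along the valve's +y axis, along the pipe. Stops at both ends. Stays where it is left; needs about 3 N at 75 mm from the axis.
- shutoff_lever_end (a point): Middle of the outer end of the shut-off lever, 115 mm from the turning axis, 89 mm above the desk. The black grip, from 30 to 115 mm from the axis, is 16 mm wide and 14 mm high, its underside 82 mm and its top 96 mm above the desk; nothing below it is higher than 67 mm. The point's -x axis points outward along the lever.
- metering_valve: Metering valve: same steel block, with a white round dial (124 mm across, top 62 mm above the desk, scale lines every 10 degrees) under a shorter black handle with a white line along it, which turns about the vertical (z) axis through its origin. Origin: centre of the block's underside, 12 mm above the desk; axes parallel to the manifold's.
- metering_handle (a joint): Angle of the metering handle, 0 to 1.571 rad: 0 = closed, pointing along the valve's -x axis; grows clockwise seen from above; 1.571 = fully open, along the valve's +y axis. It starts nearly closed, stays where it is left, and needs about 2 N at 65 mm from the axis.
- metering_handle_tip (a point): Pointed end of the metering handle, 85 mm from the turning axis, 89 mm above the desk. The handle is a bar 14 mm wide and 14 mm high, its underside 82 mm and its top 96 mm above the desk, straight from a round hub of 36 mm diameter to 78 mm from the axis. The point's -x axis points outward along the handle.
- set_marker (a joint): Angle of the marker on the dial, counted exactly as for the metering handle (equal values: the handle stands over the marker). It differs from run to run, always further open than the handle starts.
- set_marker_tip (a point): Pointed outer end of the flat dark steel marker that lies on the dial and sticks out 20 mm past its rim: 82 mm from the turning axis, 64 mm above the desk (top 66 mm). The marker reaches from 48 to 82 mm from the axis and is 8 mm wide. It would turn if pushed. The point's -x axis points outward along the marker.
- corner_shelf: Obstacle, fixed: white wall shelf, 155 x 210 mm, 310 to 342 mm above the desk, with a tall bottle on it (to 450 mm), in the corner to the right of the manifold. Origin: 57 mm below the middle of its board. Come in to the manifold from the robot side, not across this corner; the microscope stands to the left behind the manifold.
- slide_box: Bystander: blue slide box, 102 x 170 x 39 mm, flat on the desk. Origin at its underside.
- slide_mailer: Bystander: white slide mailer, 34 x 84 x 15 mm, flat on the desk. Origin at its underside.
- white_bottle: Bystander: white reagent bottle, 48 mm across, 115 mm high, upright behind the manifold. Origin at its underside.
- tape_roll: Bystander: roll of tape, 104 mm across, 25 mm high, lying flat. Origin at its underside.
- petri_dish: Bystander: petri dish, 58 mm across, 16 mm high, close behind the manifold. Origin at its underside.
- dropper_bottle: Bystander: brown bottle with a black cap, 28 mm across, 70 mm high, upright close behind the manifold. Origin at its underside.

How it is judged (in metres and radians):
On the way, in this order (a step that is already met when the one before it is completed fails the run):
1. the shut-off lever is fully closed (within 0.08 rad of its stop) (value of joint shutoff_lever below 0.08 rad), for 0.2 s.
2. with the shut-off closed, the metering handle points along the marker (within 0.06 rad) and is at rest (value of joint shutoff_lever below 0.12 rad and angle between the x axis of metering_handle_tip and the x axis of set_marker_tip, either way round below 0.06 rad and velocity of joint metering_handle between -0.05 and 0.05 rad/s), for 0.3 s.
3. the shut-off lever is fully open again (within 0.08 rad of its stop) (value of joint shutoff_lever above 1.49 rad), for 0.1 s.
At the end, for the whole second after the job is handed in: the shut-off lever is fully open (within 0.08 rad of its open stop), the metering handle points along the marker within 0.06 rad (3.5 degrees), and both are at rest (value of joint shutoff_lever above 1.49 rad and angle between the x axis of metering_handle_tip and the x axis of set_marker_tip, either way round below 0.06 rad and velocity of joint each of shutoff_lever, metering_handle below 0.05 rad/s and velocity of joint metering_handle above -0.05 rad/s); the robot touches nothing.
It fails at once if the marker is moved (its tip by more than 6 mm) (distance of set_marker_tip from where it was at the start of the episode above 0.006 m).
It fails at once if a bystander on the desk is moved by more than 20 mm (distance of any of slide_box, slide_mailer, white_bottle, tape_roll, petri_dish, dropper_bottle from where it was at the start of the episode above 0.02 m).
It also fails if it takes over 56 s, if anything falls off the work surface, if the arm or the gripper's body presses on something with over 40 N, if the wrist force passes 120 N, or if a joint passes its speed limit or range.

### The arm

A 6-joint arm with a two-finger parallel gripper is mounted at the origin on a cart in front of the work surface, level with it; the furniture and walls round the work are solid. World frame = base frame: x ahead of the robot, y to its left, z up, the work surface at z = 0. Lengths are in m, angles in degrees, forces in N, time in s.
With the tool pointing down it reaches from about 0.3 to 0.75 m from the base axis. Payload 8.5 kg.
Tool frame: the origin (TCP) lies on the centre line of the jaws, within the pads' length; the fingertips stand env.tips_ahead ahead of it and the grasp point (between the pads) lies 8 mm behind it (env.tips_ahead is the distance from the TCP to the fingertips, in m); z points along the fingers, y is the direction in which the jaws open and shut (so a half turn about z gives the same grasp; the last joint's range is limited). The gripper opens to 85 mm and grips with 20 to 120 N. Pads are 22 mm wide; open, the fingers measure 114 mm over their backs; the gripper's body (76 mm by 85 mm) begins 54 mm behind the grasp point. The pads swing forward as they close: fully open they stand 13 mm farther back than shut.
Start: joints at [-88.654, 21.807, 74.336, -0, 83.858, -12.336], TCP at [0.13, -0.534, 0.217] pointing down, gripper open.
Joint ranges: [-178.18, 178.18], [-50.72, 133.34], [12.68, 142.11], [-81.47, 261.47], [9.98, 163.14], [-165.26, 165.26]. Speed limits (degrees/s): [136.94, 136.94, 180, 180, 180, 180].

### API

Orientations are given as a 3x3 rotation matrix whose columns are the frame's x, y, z axes.
In Python, from rig import env gives the robot as it stands.
- The arm moves only by the tool servo_tool, never from a script. Its argument "commands" is a list of rows, each an object with "linear": the shift along the tool's x, y, z in mm, a list of three; "angular": the turn, a rotation vector about the tool's x, y, z in degrees, a list of three; "gripper": the opening, from -1 (shut) to 1 (fully open). In form: [{"linear": [x, y, z], "angular": [rx, ry, rz], "gripper": gripper}, ...]. A call has 1 to 20 rows; each row is the pose to reach, as a shift and turn from the pose commanded when the call began, along the tool's axes at that moment; what a row does not reach only later rows make up. A row lasts 1/10 s, in which the tool goes at most 50 mm and 8.59 degrees, less where a joint would pass 70% of its speed; a pose out of reach is approached as far as the arm can. A call with a gripper value outside its range is refused whole. The fingers move at their own pace and stop on an object; "force" is the grip in N (left out, the last holds). Time passes only in rows, so rows that repeat a pose let the fingers close. It gives the time, the measured TCP pose, the force and the opening at its end, in the units of the state.
- env.observe(): the state, without advancing time (a new reading comes with each control period).
- env.get_image(name): name is "side" or "top" or "wrist"; returns a dict with "frame" (420x560x3 uint8, blue, green, red), "fx", "fy", "cx", "cy" (pixels), "cam_to_world" (4x4, takes a point from camera to world coordinates); the wrist camera has in their place "T_tool_cam" (4x4, takes a point from camera to tool coordinates, whose origin is the TCP and whose axes are the flange's). Camera axes: x right, y up, looking along -z (the intrinsics and any distortion apply to the point x, -y, -z); pixel columns grow to the right and rows downward; lengths in m; the calibration is good to about 2 mm. A picture is of the moment at which its call begins: read the wrist's pose just before it. There is no depth.
- env.close_job(): hands the job in, once; it reports no verdict.
Trained networks look in a picture, given as the dict that the camera call returned (one of the last four; its "shot" number tells which), for a name from the list of things; names that differ only in an ending like _2 or _b are one class to them, and where a whole thing is asked for, a point or a joint stands for the part that bears it (a point fixed in the world has none). Each returns a list of dicts, best first, with "confidence" (0 to 1); they miss things now and then, are a little off and sometimes report something else, mostly with a low value. They report only what shows in the picture. A call takes as long as a camera call.
- env.trace(picture, query): "pixels" (420x560 bool, what is visible of it) and "extent" ([left, top, right, bottom] in pixels, round what is visible of it).
The state is a dict: "time_s": time; "q": joint angles; "qvel": joint speeds; "joint_efforts": joint torques, N m; "position": TCP position; "tool_rot": TCP orientation; "ft_force": force on the tool from outside, world axes, zero at the start; "wrist_torque": the same for the moment, N m; "grip_width": finger opening in m.
Only numpy, scipy, OpenCV 4.12 (cv2) and the standard library are available. Lean on these libraries where they do the work, as an engineer would, in place of code of your own. Each camera call takes 0.05 s, during which the arm holds its last target.

## Working session

There is one attempt and no reset: what is moved stays moved. The work goes in short steps, Python scripts to look and compute and a tool call to move; the robot and the scene stay as the last step left them, time stands still between calls to the robot, and variables do not carry over. Pictures are saved under pics/ and viewed, and the job is handed in when it is done.

Besides the shell and the picture viewer there is one more tool, called by a JSON object that holds its "api" and its "payload", one argument or row to a line. servo_tool: Moves the arm, as the interface text tells. Its arguments: {"type":"object","properties":{"commands":{"type":"array","items":{"type":"object","properties":{"linear":{"type":"array","items":{"type":"number"}},"angular":{"type":"array","items":{"type":"number"}},"gripper":{"type":"number"}}}},"force":{"type":"number"}},"required":["commands"]}

```bash
mkdir -p pics; ls
python3 - <<'E'
from rig import env
import cv2,numpy as np
s=env.observe(); print(s); print(env.tips_ahead)
for n in ["top","side","wrist"]:
    p=env.get_image(n); cv2.imwrite(f"pics/{n}0.png",p["frame"])
    print(n,p["fx"],p["fy"],p["cx"],p["cy"],np.round(p.get("cam_to_world",p.get("T_tool_cam")),4).tolist(),[k for k in p])
    for q in ["shutoff_lever","metering_handle","set_marker","manifold","shutoff_valve","metering_valve"]:
        r=env.trace(p,q); print(q,[(d["confidence"],d["extent"]) for d in r][:3])
E
```

```text
pics
{'time_s': 0.0, 'q': array([-8.86549718e+01,  2.18425209e+01,  7.43849017e+01, -7.95225551e-04,
        8.38592078e+01, -1.23375403e+01]), 'qvel': array([-0.01310201, -0.043756  , -0.05597046,  0.0165603 ,  0.07332872,
        0.03833086]), 'joint_efforts': array([ 1.08253425e-03, -4.48469818e+01, -2.31276780e+01, -1.59676865e-04,
        4.84694858e-03,  2.19058529e-05]), 'position': array([ 0.13006834, -0.53407124,  0.21599659]), 'tool_rot': array([[ 9.71620784e-01,  2.36543971e-01, -4.92866831e-05],
       [ 2.36543774e-01, -9.71619658e-01,  1.51124335e-03],
       [ 3.09587593e-04, -1.48001390e-03, -9.99998857e-01]]), 'ft_force': array([-0.69345686, -0.31510765, -0.09962211]), 'wrist_torque': array([ 0.03338865,  0.0212115 , -0.0361573 ]), 'grip_width': 0.0851545265340987}
0.011
top 426.0181444057847 426.0181444057847 284.2157700996019 209.98409130797518 [[-0.0037, 0.986, -0.1668, 0.4238], [-1.0, -0.0023, 0.009, 0.0202], [0.0085, 0.1668, 0.986, 1.2884], [0.0, 0.0, 0.0, 1.0]] ['frame', 'fx', 'fy', 'cx', 'cy', 'cam_to_world', 'shot']
shutoff_lever [(0.86, [287.3, 207.2, 326.7,
[... 582 characters left out ...]
cy', 'cam_to_world', 'shot']
shutoff_lever [(0.55, [281.9, 205.5, 296.1, 227.6])]
metering_handle [(0.75, [288.0, 235.9, 325.2, 246.3])]
set_marker []
manifold [(0.95, [275.3, 220.1, 310.5, 275.0])]
shutoff_valve [(0.63, [279.1, 205.7, 296.2, 230.8]), (0.22, [297.0, 295.3, 374.1, 344.3])]
metering_valve [(0.67, [274.8, 237.6, 325.9, 269.7])]
wrist 320.1990372173882 320.1990372173882 280.9698592417469 206.54839472900352 [[0.0002, 0.9619, 0.2732, 0.0682], [1.0, 0.0001, -0.001, -0.0002], [-0.001, 0.2732, -0.9619, -0.1564], [0.0, 0.0, 0.0, 1.0]] ['frame', 'fx', 'fy', 'cx', 'cy', 'T_tool_cam', 'shot']
shutoff_lever []
metering_handle []
set_marker []
manifold []
shutoff_valve []
metering_valve []
```

Run:
```python
import cv2
t=cv2.imread("pics/top0.png"); cv2.imwrite("pics/topc.png",cv2.resize(t[150:290,210:370],None,fx=5,fy=4.2857 if 0 else 4.28,interpolation=cv2.INTER_CUBIC))
t=cv2.imread("pics/side0.png"); cv2.imwrite("pics/sidec.png",cv2.resize(t[180:300,240:400],None,fx=5,fy=5,interpolation=cv2.INTER_CUBIC))
```

```text
(no output)
```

View pics/top0.png

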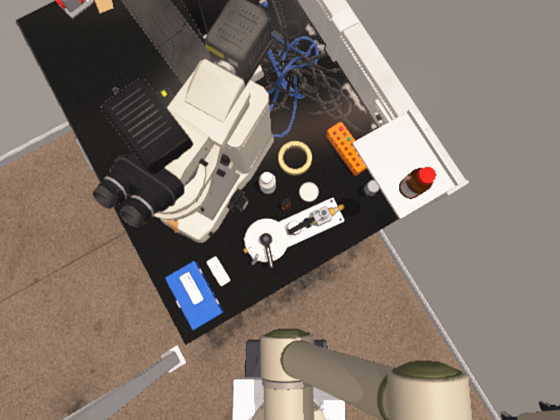

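View pics/side0.png

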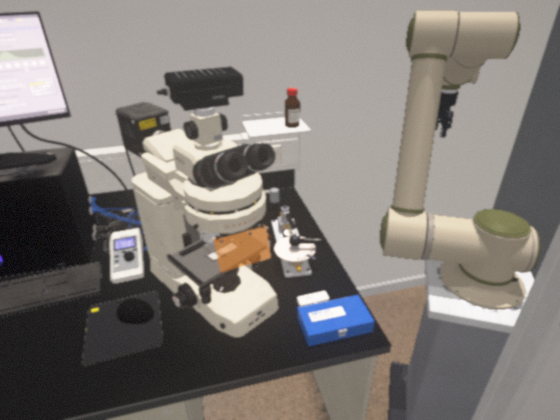

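View pics/topc.png

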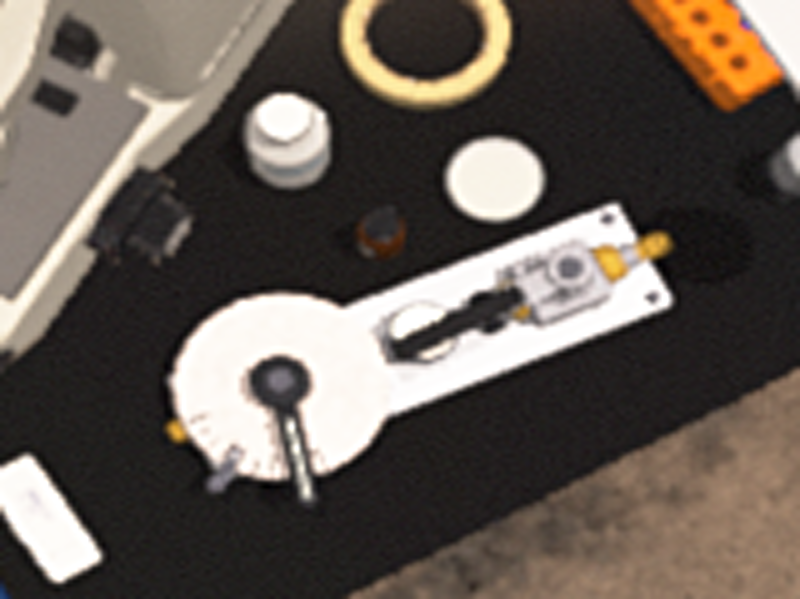

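View pics/sidec.png

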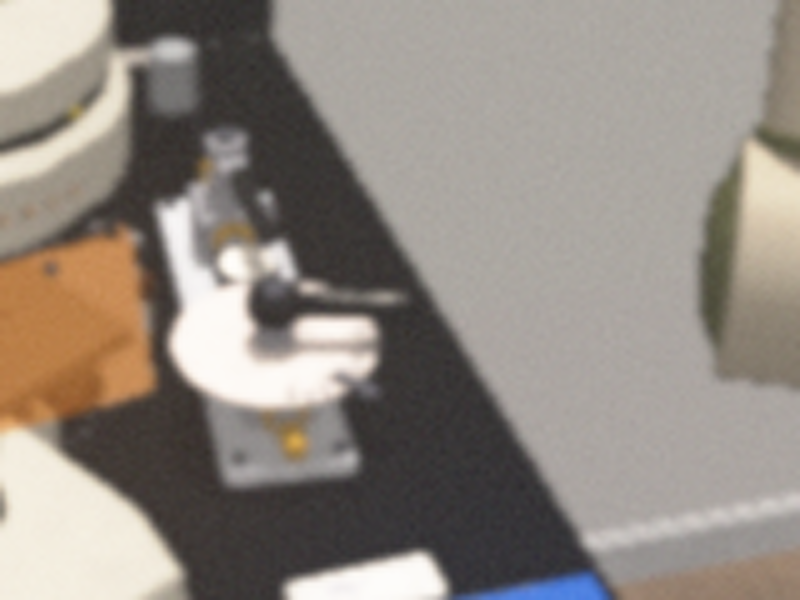

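```bash
cat > h.py <<'E'
import numpy as np, cv2
from rig import env
def cam(p,s=None):
    if "cam_to_world" in p: return np.array(p["cam_to_world"])
    T=np.eye(4); T[:3,:3]=s["tool_rot"]; T[:3,3]=s["position"]; return T@np.array(p["T_tool_cam"])
def p2w(p,C,u,v,z):
    d=C[:3,:3]@np.array([(u-p["cx"])/p["fx"],-(v-p["cy"])/p["fy"],-1.]); o=C[:3,3]
    return o+d*(z-o[2])/d[2]
def w2p(p,C,X):
    c=C[:3,:3].T@(np.asarray(X)-C[:3,3]); return np.array([p["cx"]+p["fx"]*c[0]/-c[2],p["cy"]-p["fy"]*c[1]/-c[2]])
E
python3 - <<'E'
from h import *
p=env.get_image("top");C=cam(p)
g=lambda x,y:(210+x/5,150+y/4.28)
for n,x,y,z in [("mhub",280,381,.1),("mtip",308,500,.096),("mark",215,488,.066),("shub",570,265,.1),("lever end",395,350,.096),("gauge",425,332,.057),("barbR",665,243,.032),("barbL",172,432,.032),("plateTR",618,205,.012),("plateBR",672,300,.012),("petri",495,180,.016),("dropper",380,215,.07),("wb",285,115,.115),("mailer",50,520,.015)]:
    print(n,np.round(p2w(p,C,*g(x,y),z),3))
E
```

```text
mhub [0.543 0.061 0.1  ]
mtip [0.466 0.045 0.096]
mark [0.475 0.099 0.066]
shub [ 0.619 -0.103  0.1  ]
lever end [ 0.563 -0.004  0.096]
gauge [ 0.58  -0.022  0.057]
barbR [ 0.646 -0.168  0.032]
barbL [0.514 0.126 0.032]
plateTR [ 0.677 -0.143  0.012]
plateBR [ 0.608 -0.174  0.012]
petri [ 0.694 -0.067  0.016]
dropper [0.659 0.004 0.07 ]
wb [0.717 0.058 0.115]
mailer [0.455 0.199 0.015]
```

Run:
```python
from h import *
p=env.get_image("top");C=cam(p)
for u,v in [(356,147),(408,112),(466,184),(402,217)]: print(np.round(p2w(p,C,u,v,.342),3))
s=env.observe(); R=s["tool_rot"]
for t in [(.13,-.534,.33),(.5,-.04,.33),]:
    print(np.round(R.T@(np.array(t)-s["position"])*1000))
```

```text
[ 0.731 -0.155  0.342]
[ 0.817 -0.28   0.342]
[ 0.643 -0.404  0.342]
[ 0.567 -0.254  0.342]
[   0.   -0. -113.]
[ 476. -393. -113.]
```

{"api": "servo_tool", "payload": {
  "commands": [
    {"linear":[0,0,-50],"angular":[0,0,0],"gripper":1},
    {"linear":[30,-25,-100],"angular":[0,0,0],"gripper":1},
    {"linear":[66,-55,-100],"angular":[0,0,0],"gripper":1},
    {"linear":[102,-85,-100],"angular":[0,0,0],"gripper":1},
    {"linear":[138,-115,-100],"angular":[0,0,0],"gripper":1},
    {"linear":[174,-145,-100],"angular":[0,0,0],"gripper":1},
    {"linear":[210,-175,-100],"angular":[0,0,0],"gripper":1},
    {"linear":[246,-205,-100],"angular":[0,0,0],"gripper":0.5},
    {"linear":[282,-235,-100],"angular":[0,0,0],"gripper":0},
    {"linear":[318,-265,-100],"angular":[0,0,0],"gripper":-0.2},
    {"linear":[354,-295,-100],"angular":[0,0,0],"gripper":-0.2},
    {"linear":[390,-325,-100],"angular":[0,0,0],"gripper":-0.2},
    {"linear":[426,-355,-100],"angular":[0,0,0],"gripper":-0.2},
    {"linear":[456,-380,-100],"angular":[0,0,0],"gripper":-0.2},
    {"linear":[476,-393,-100],"angular":[0,0,0],"gripper":-0.2},
    {"linear":[476,-393,-100],"angular":[0,0,0],"gripper":-0.2},
    {"linear":[476,-393,-100],"angular":[0,0,0],"gripper":-0.2}
  ]
}}

```text
time_s: 2.85
position: [0.4996, -0.0398, 0.3164]
tool_rot: [[0.971, 0.237, -0.0], [0.237, -0.971, -0.0], [-0.0, -0.0, -1.0]]
ft_force: [0.6, -0.9, 0.2]
grip_width: 0.0344
```

Run:
```python
from h import *
s=env.observe(); p=env.get_image("wrist");C=cam(p,s); print(s["time_s"],s["position"],s["grip_width"],s["q"].round(1))
cv2.imwrite("pics/w1.png",cv2.resize(p["frame"],None,fx=1.42,fy=1.42,interpolation=cv2.INTER_CUBIC))
np.savez("w1.npz",C=C,frame=p["frame"],k=[p["fx"],p["fy"],p["cx"],p["cy"]])
for q in ["shutoff_lever","metering_handle","set_marker","manifold","shutoff_valve","metering_valve"]:
    r=env.trace(p,q); print(q,[(d["confidence"],d["extent"]) for d in r][:3])
```

```text
2.85 [ 0.49955024 -0.03981349  0.31644431] 0.03444780121333752 [-18.1  13.7  69.9  -0.   96.4  58.2]
shutoff_lever [(0.9, [258.6, 75.3, 368.3, 122.7])]
metering_handle [(0.7, [186.8, 99.9, 219.9, 189.4])]
set_marker [(0.67, [167.3, 142.8, 180.2, 165.6])]
manifold [(0.78, [244.8, 55.0, 404.1, 138.8])]
shutoff_valve [(0.64, [260.1, 67.9, 376.0, 118.2])]
metering_valve [(0.88, [158.3, 63.1, 259.6, 188.3])]
```

View pics/w1.png

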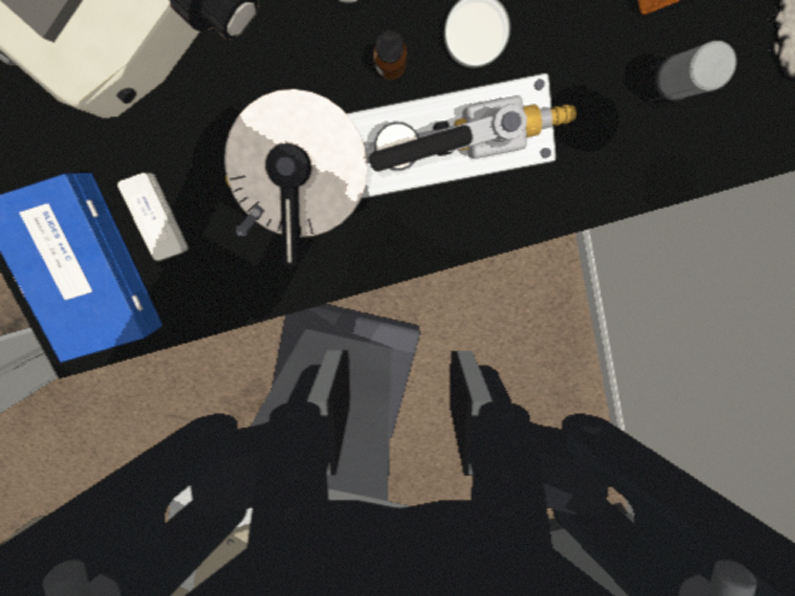

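Run:
```python
import cv2,numpy as np
f=np.load("w1.npz")["frame"]
cv2.imwrite("pics/w1a.png",cv2.resize(f[55:195,150:270],None,fx=4.2,fy=4.2,interpolation=cv2.INTER_CUBIC))
cv2.imwrite("pics/w1b.png",cv2.resize(f[45:145,250:420],None,fx=4.5,fy=4.5,interpolation=cv2.INTER_CUBIC))
```

```text
(no output)
```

View pics/w1a.png

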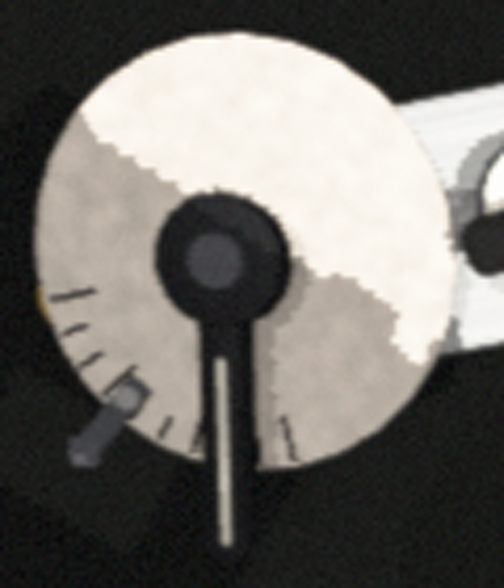

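View pics/w1b.png

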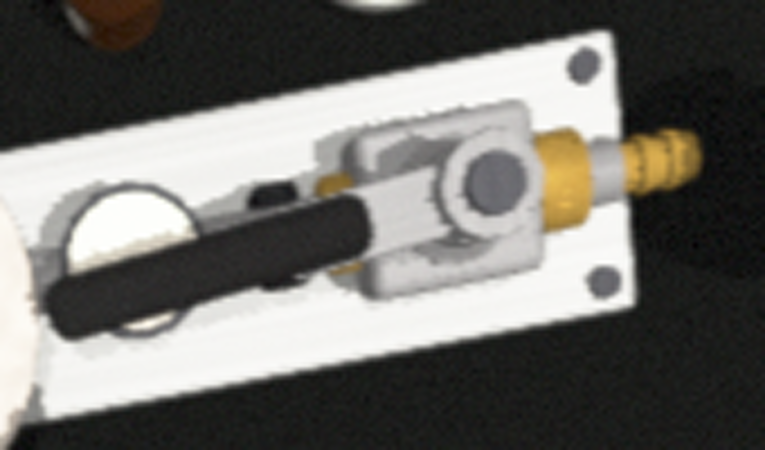

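Run:
```python
from h import *
d=np.load("w1.npz"); C=d["C"]; k=d["k"]; p=dict(fx=k[0],fy=k[1],cx=k[2],cy=k[3]); f=d["frame"]
A=lambda x,y:(150+(x+.5)/4.2-.5,55+(y+.5)/4.2-.5)
B=lambda x,y:(250+(x+.5)/4.5-.5,45+(y+.5)/4.5-.5)
W=lambda q,z:p2w(p,C,*q,z)
# dial edge points
E=np.array([W(A(x,y),.062)[:2] for x,y in [(235,33),(82,110),(36,240),(60,330),(160,445),(300,462),(400,395),(450,300),(452,215),(420,135),(330,52)]])
M=np.c_[2*E,np.ones(len(E))]; c=np.linalg.lstsq(M,(E**2).sum(1),rcond=None)[0]; print("dial",c[:2],np.sqrt(c[2]+c[:2]@c[:2]))
o=c[:2]
az=lambda v:np.degrees(np.arctan2(v[1],v[0]))%360
print("mhub",W(A(215,258),.105))
h1,h2=W(A(221,362),.096)[:2],W(A(227,545),.096)[:2]; print("handle",az(h2-h1),az(h2-o), h2, np.linalg.norm(h2-o))
m1,m2=W(A(128,393),.066)[:2],W(A(80,455),.066)[:2]; print("marker",az(m2-m1),az(m2-o),m2,np.linalg.norm(m2-o))
sh=W(B(496,183),.105)[:2]; e=W(B(62,308),.09)[:2]; print("shub",sh,"lever",e,az(e-sh),np.linalg.norm(e-sh))
# plate edges
P=[W(B(x,y),.012)[:2] for x,y in [(0,152),(610,30),(635,305),(45,420)]]; print("plate az",az(P[0]-P[1]),az(P[3]-P[2]),az(P[2]-P[1]), P[1],P[2])
y=(P[0]-P[1]);y/=np.linalg.norm(y); x=np.array([y[1],-y[0]]); oc=(P[1]+P[2])/2+.15*y
print("origin",oc,"shut",oc-.09*y,"met",oc+.09*y, az(y), az(o-(oc-.09*y)))
# scale lines
for a,b in [((55,298),(95,292)),((62,331),(87,325)),((80,365),(102,355)),((282,418),(296,460))]:
    a,b=W(A(*a),.062)[:2],W(A(*b),.062)[:2]; print("line",az((a+b)/2-o))
```

```text
dial [0.54409192 0.06311345] 0.06118683787585848
mhub [0.54423725 0.06211574 0.105     ]
handle 191.80231108197188 191.47370082357693 [0.46661912 0.04738846] 0.07905258328821119
marker 152.74472486891375 151.02649981793215 [0.4755726  0.10105291] 0.078321776566342
shub [ 0.61650223 -0.09894545] lever [ 0.56367746 -0.00356878] 118.98006336457736 0.10902828650451699
plate az 114.27398319591971 114.51917134215353 204.4275061415656 [ 0.67732383 -0.13768866] [ 0.60588035 -0.17013822]
origin [ 0.57993702 -0.01717494] shut [ 0.61693606 -0.09921804] met [0.54293798 0.06486817] 114.27398319591971 114.16753689416001
line 115.50319064745463
line 124.816350832179
line 135.1441055122176
line 203.9622004422628
```

```bash
cat >> h.py <<'E'
S=np.array([.6168,-.0991]); M=np.array([.544,.0635])
def pt(c,r,az): a=np.radians(az); return np.array([c[0]+r*np.cos(a),c[1]+r*np.sin(a)])
def yaw(R): return np.degrees(np.arctan2(R[1,0],R[0,0]))
def rows(targets):  # list of (xy, z, yaw)
    s=env.observe(); R=s["tool_rot"]; P=s["position"]
    print("t",s["time_s"],"pos",P.round(4),"yaw",round(yaw(R),2),"f",s["ft_force"].round(1),"w",s["grip_width"])
    for xy,z,y in targets:
        l=R.T@(np.array([xy[0],xy[1],z])-P)*1000
        print(np.round(l,1).tolist(),"rz",round(-(y-yaw(R)),1))
E
python3 - <<'E'
from h import *
rows([(pt(S,.08,119),.16,-61),(pt(S,.08,119),.085,-61)])
E
```

```text
t 3.2 pos [ 0.4994 -0.0405  0.3168] yaw 13.62 f [ 0.2 -0.1  0.3] w 0.034175778272192675
[79.1, 7.5, 156.8] rz 74.6
[79.0, 7.5, 231.8] rz 74.6
```

{"api": "servo_tool", "payload": {
  "commands": [
    {"linear":[20,2,15],"angular":[0,0,8],"gripper":-0.2},
    {"linear":[40,4,30],"angular":[0,0,16],"gripper":-0.2},
    {"linear":[60,6,50],"angular":[0,0,24],"gripper":-0.2},
    {"linear":[79,7.5,70],"angular":[0,0,32],"gripper":-0.2},
    {"linear":[79,7.5,90],"angular":[0,0,40],"gripper":-0.2},
    {"linear":[79,7.5,110],"angular":[0,0,48],"gripper":-0.2},
    {"linear":[79,7.5,130],"angular":[0,0,56],"gripper":-0.2},
    {"linear":[79,7.5,145],"angular":[0,0,64],"gripper":-0.2},
    {"linear":[79,7.5,157],"angular":[0,0,70],"gripper":-0.2},
    {"linear":[79,7.5,157],"angular":[0,0,74.6],"gripper":-0.2},
    {"linear":[79,7.5,157],"angular":[0,0,74.6],"gripper":-0.2},
    {"linear":[79,7.5,157],"angular":[0,0,74.6],"gripper":-0.2}
  ]
}}

```text
time_s: 4.4
position: [0.5783, -0.0288, 0.1599]
tool_rot: [[0.488, -0.873, 0.001], [-0.873, -0.488, -0.0], [0.0, -0.0, -1.0]]
ft_force: [-0.0, 0.8, -0.7]
grip_width: 0.034
```

Run:
```python
from h import *
rows([(pt(S,.08,119),.085,-61)])
s=env.observe(); p=env.get_image("wrist");C=cam(p,s)
f=p["frame"].copy()
for X in [(*S,.1),(*pt(S,.115,119),.096),(*pt(S,.08,119),.096),(*M,.1)]:
    u=w2p(p,C,X); cv2.circle(f,tuple(int(round(a)) for a in u),3,(0,0,255),1)
cv2.imwrite("pics/w2.png",cv2.resize(f,None,fx=1.42,fy=1.42,interpolation=cv2.INTER_CUBIC))
```

```text
t 4.4 pos [ 0.5783 -0.0288  0.1599] yaw -60.81 f [-0.   0.8 -0.7] w 0.0339637176055073
[0.1, 0.4, 74.9] rz 0.2
```

View pics/w2.png

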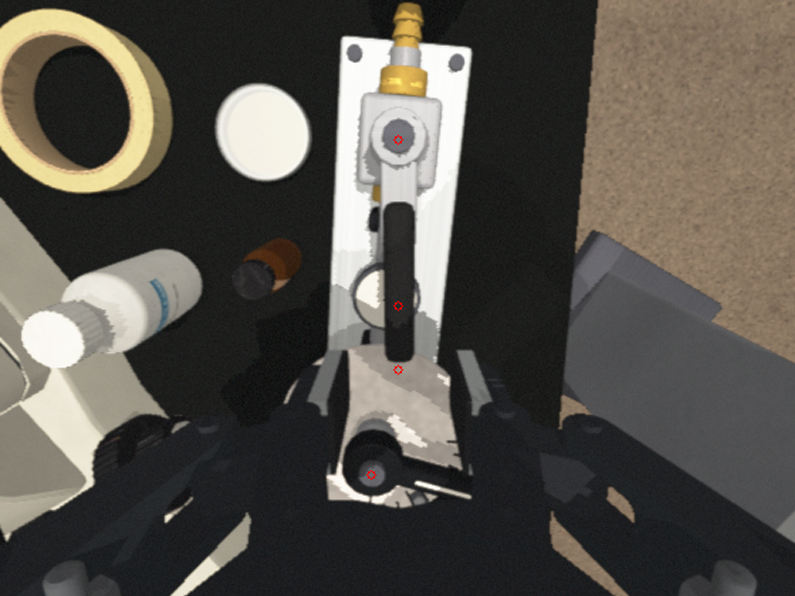

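{"api": "servo_tool", "payload": {
  "commands": [
    {"linear":[0,0.4,25],"angular":[0,0,0.2],"gripper":-0.2},
    {"linear":[0,0.4,50],"angular":[0,0,0.2],"gripper":-0.2},
    {"linear":[0,0.4,75],"angular":[0,0,0.2],"gripper":-0.2},
    {"linear":[0,0.4,75],"angular":[0,0,0.2],"gripper":-0.48},
    {"linear":[0,0.4,75],"angular":[0,0,0.2],"gripper":-0.48},
    {"linear":[0,0.4,75],"angular":[0,0,0.2],"gripper":-0.48}
  ]
}}

```text
time_s: 5.05
position: [0.5786, -0.029, 0.0862]
tool_rot: [[0.483, -0.875, 0.003], [-0.875, -0.483, -0.001], [0.002, -0.002, -1.0]]
ft_force: [-1.3, 0.4, -0.3]
grip_width: 0.0221
```

Run:
```python
from h import *
rows([(pt(S,.08,a),.085,a-180) for a in [119,126,133,140,147,154,161,168,175,182,189,196,202,205]])
```

```text
t 5.05 pos [ 0.5786 -0.029   0.0862] yaw -61.09 f [-1.3  0.4 -0.3] w 0.022104174039549132
[-0.1, 0.6, 1.2] rz -0.1
[0.5, 10.4, 1.2] rz -7.1
[2.3, 20.0, 1.2] rz -14.1
[5.2, 29.3, 1.2] rz -21.1
[9.3, 38.2, 1.2] rz -28.1
[14.4, 46.5, 1.1] rz -35.1
[20.5, 54.1, 1.1] rz -42.1
[27.5, 61.0, 1.1] rz -49.1
[35.2, 66.9, 1.1] rz -56.1
[43.6, 71.8, 1.2] rz -63.1
[52.6, 75.7, 1.2] rz -70.1
[62.0, 78.5, 1.2] rz -77.1
[70.2, 79.9, 1.2] rz -83.1
[74.4, 80.3, 1.2] rz -86.1
```

{"api": "servo_tool", "payload": {
  "commands": [
    {"linear":[0.5,10.4,0.5],"angular":[0,0,-7],"gripper":-0.48},
    {"linear":[2.3,20,0.5],"angular":[0,0,-14],"gripper":-0.48},
    {"linear":[5.2,29.3,0.5],"angular":[0,0,-21],"gripper":-0.48},
    {"linear":[9.3,38.2,0.5],"angular":[0,0,-28],"gripper":-0.48},
    {"linear":[14.4,46.5,0.5],"angular":[0,0,-35],"gripper":-0.48},
    {"linear":[20.5,54.1,0.5],"angular":[0,0,-42],"gripper":-0.48},
    {"linear":[27.5,61,0.5],"angular":[0,0,-49],"gripper":-0.48},
    {"linear":[35.2,66.9,0.5],"angular":[0,0,-56],"gripper":-0.48},
    {"linear":[43.6,71.8,0.5],"angular":[0,0,-63],"gripper":-0.48},
    {"linear":[52.6,75.7,0.5],"angular":[0,0,-70],"gripper":-0.48},
    {"linear":[62,78.5,0.5],"angular":[0,0,-77],"gripper":-0.48},
    {"linear":[70.2,79.9,0.5],"angular":[0,0,-83],"gripper":-0.48},
    {"linear":[74.4,80.3,0.5],"angular":[0,0,-86],"gripper":-0.48},
    {"linear":[74.4,80.3,0.5],"angular":[0,0,-86],"gripper":-0.48}
  ]
}}

```text
time_s: 6.45
position: [0.5442, -0.1334, 0.0854]
tool_rot: [[0.907, 0.421, 0.002], [0.421, -0.907, -0.001], [0.002, 0.002, -1.0]]
ft_force: [-0.6, 0.1, 0.4]
grip_width: 0.0221
```

```bash
cat > look.py <<'E'
from h import *
import sys
n=sys.argv[1]; x0,y0,x1,y1=map(int,sys.argv[2:6])
s=env.observe(); p=env.get_image("wrist");C=cam(p,s)
np.savez(n+".npz",C=C,frame=p["frame"],k=[p["fx"],p["fy"],p["cx"],p["cy"]])
k=min(800/(x1-x0),600/(y1-y0)); k=int(k*100)/100
cv2.imwrite(f"pics/{n}.png",cv2.resize(p["frame"][y0:y1,x0:x1],None,fx=k,fy=k,interpolation=cv2.INTER_CUBIC))
print("scale",k,"t",s["time_s"],s["position"].round(4),"yaw",round(yaw(s["tool_rot"]),2),"f",s["ft_force"].round(1),"w",round(s["grip_width"],4),"q",s["q"].round(0))
E
python3 look.py w3 0 0 560 420
```

```text
scale 1.42 t 6.45 [ 0.5442 -0.1334  0.0854] yaw 24.89 f [-0.6  0.1  0.4] w 0.0221 q [-26.  30.  84.  -0.  66.  39.]
```

View pics/w3.png

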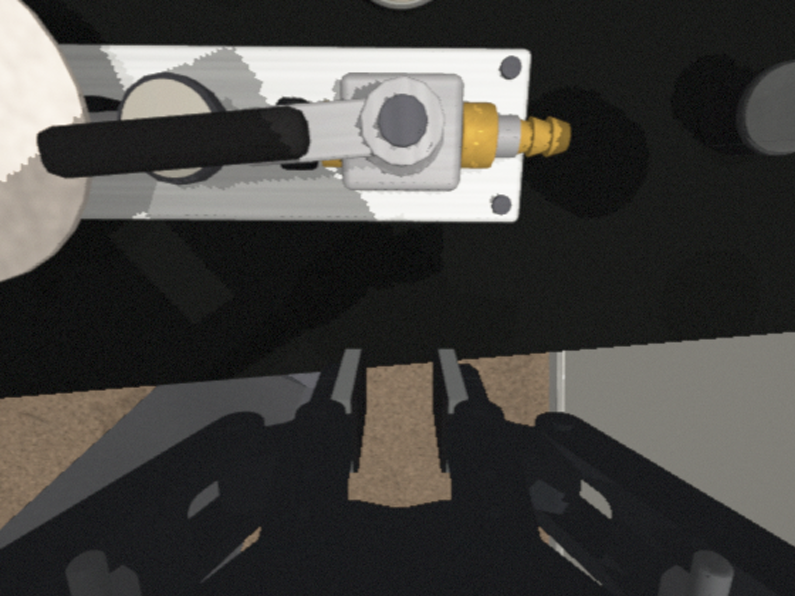

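Run:
```python
from h import *
d=np.load("w3.npz"); C=d["C"]; k=d["k"]; p=dict(fx=k[0],fy=k[1],cx=k[2],cy=k[3])
W=lambda x,y,z:p2w(p,C,x/1.42,y/1.42,z)[:2]
for z in (-.02,0,.012,.03): print(z,np.linalg.norm(W(530,50,z)-W(518,221,z)),W(530,50,z))
for z in (.08,.09,.1,.11): print(z,W(403,120,z), "lever len",np.linalg.norm(W(403,120,z)-W(42,150,z)), "width",np.linalg.norm(W(178,120,z)-W(182,178,z)))
print(C.round(3))
p=env.get_image("side"); cv2.imwrite("pics/s3.png",cv2.resize(p["frame"][140:320,230:470],None,fx=3.3,fy=3.3,interpolation=cv2.INTER_CUBIC))
```

```text
-0.02 0.08849254153443087 [ 0.68676334 -0.14247473]
0 0.08173526311828015 [ 0.6805628  -0.13954934]
0.012 0.07768089606858973 [ 0.67684248 -0.1377941 ]
0.03 0.07159934549405417 [ 0.671262   -0.13516125]
0.08 [ 0.61940966 -0.09973188] lever len 0.12275766245875976 width 0.018796422764015247
0.09 [ 0.61855442 -0.10000561] lever len 0.11517617745905166 width 0.017635560017207744
0.1 [ 0.61769919 -0.10027934] lever len 0.10759469245934361 width 0.016474697270400147
0.11 [ 0.61684395 -0.10055308] lever len 0.10001320745963556 width 0.015313834523592538
[[ 0.421  0.873  0.245  0.606]
 [-0.907  0.404  0.117 -0.104]
 [ 0.003 -0.272  0.962  0.242]
 [ 0.     0.     0.     1.   ]]
```

View pics/s3.png

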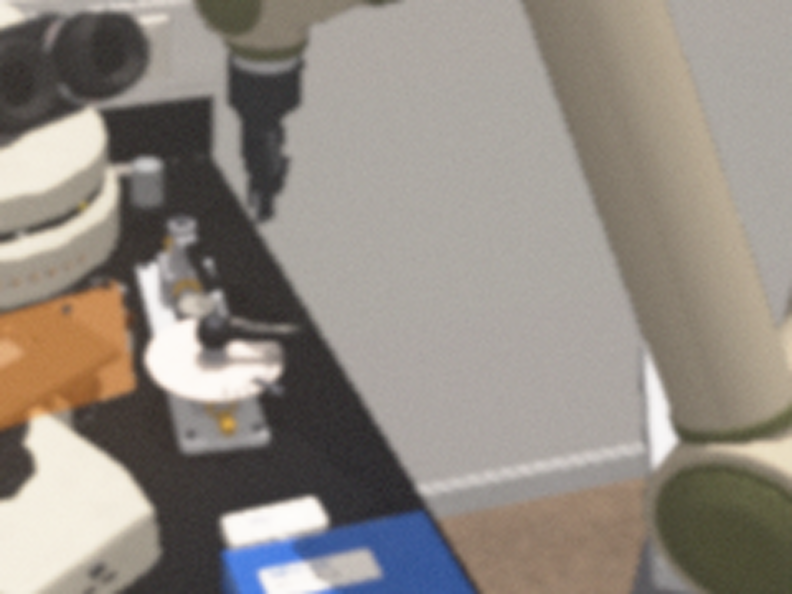

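Run:
```python
from h import *
s=env.observe(); P=s["position"]; R=s["tool_rot"]
for n in ["side","top"]:
    p=env.get_image(n); C=cam(p)
    for dz in (-.03,-.015,0,.011,.02): print(n,dz,w2p(p,C,P+R[:,2]*dz).round(1), ((w2p(p,C,P+R[:,2]*dz)-[230,140])*3.3).round() if n=="side" else "")
p=env.get_image("wrist")
C=np.array(p["T_tool_cam"])
for dz in (-.03,-.015,0,.011,.02):
    for y in (-.011,.011): print(dz,y,(w2p(p,C,[0,y,dz])*1.42).round(), (w2p(p,C,[.011,y,dz])*1.42).round())
```

```text
side -0.03 [308.4 200.8] [259. 201.]
side -0.015 [308.3 204.6] [258. 213.]
side 0 [308.2 208.3] [258. 225.]
side 0.011 [308.1 211. ] [258. 234.]
side 0.02 [308.  213.3] [257. 242.]
top -0.03 [335.7 237.9] 
top -0.015 [335.  238.4] 
top 0 [334.4 238.9] 
top 0.011 [333.9 239.3] 
top 0.02 [333.5 239.6] 
-0.03 -0.011 [364. 394.] [363. 361.]
-0.03 0.011 [435. 394.] [436. 361.]
-0.015 -0.011 [367. 373.] [367. 343.]
-0.015 0.011 [432. 373.] [433. 343.]
0 -0.011 [370. 355.] [369. 327.]
0 0.011 [429. 355.] [430. 327.]
0.011 -0.011 [372. 344.] [371. 317.]
0.011 0.011 [427. 344.] [428. 317.]
0.02 -0.011 [373. 335.] [372. 310.]
0.02 0.011 [426. 335.] [426. 310.]
```

```bash
python3 - <<'E'
from rig import env
print(env.tips_ahead, env.observe()["position"], [a for a in dir(env) if a[0]!='_'])
E
python3 - <<'E'
import cv2
f=cv2.imread("pics/w3.png"); cv2.imwrite("pics/w3c.png",cv2.resize(f[330:500,300:500],None,fx=3.5,fy=3.5,interpolation=cv2.INTER_CUBIC))
E
```

```text
0.011 [ 0.54348435 -0.13242755  0.08452037] ['MotionError', 'close_job', 'get_image', 'observe', 'tips_ahead', 'trace']
```

View pics/w3c.png

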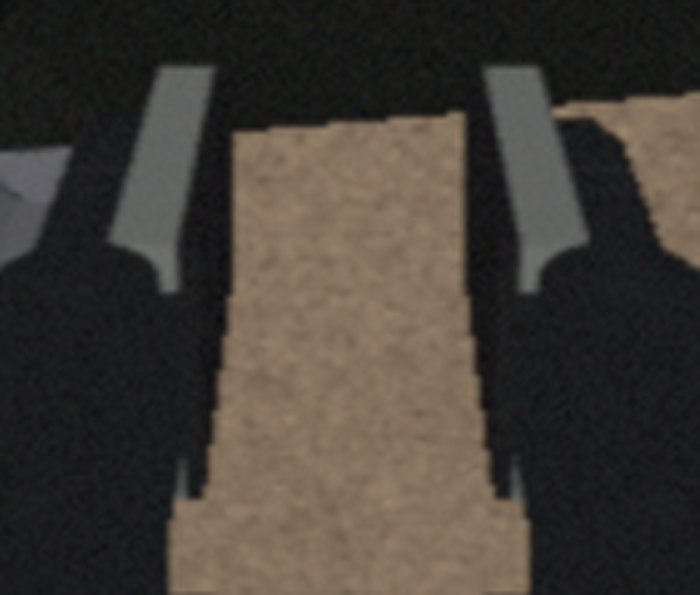

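Run:
```python
from h import *
for n,pts in [("w1",[(800,170),(580,232),(160,345)]),("w3",[(795,333),(550,350),(0,398)])]:
    d=np.load(n+".npz"); C=d["C"]; k=d["k"]; p=dict(fx=k[0],fy=k[1],cx=k[2],cy=k[3])
    for a,b in pts: print(n,p2w(p,C,a/1.42,b/1.42,0)[:2].round(3))
```

```text
w1 [ 0.656 -0.417]
w1 [ 0.544 -0.223]
w1 [0.314 0.189]
w3 [ 0.617 -0.348]
w3 [ 0.55  -0.226]
w3 [0.387 0.053]
```

Run:
```python
from h import *
rows([(pt(S,.08,119),.11,-61),(pt(S,.08,119),.064,-61)])
```

```text
t 6.7 pos [ 0.5435 -0.1324  0.0845] yaw 24.85 f [ 0.1  0.5 -0.1] w 0.02219270733827919
[74.8, -79.2, -25.5] rz 85.9
[74.7, -79.2, 20.5] rz 85.9
```

{"api": "servo_tool", "payload": {
  "commands": [
    {"linear":[4,-6,-25],"angular":[0,0,6],"gripper":-0.2},
    {"linear":[10,-14,-26],"angular":[0,0,14],"gripper":-0.2},
    {"linear":[17,-22,-26],"angular":[0,0,22],"gripper":-0.2},
    {"linear":[24,-30,-26],"angular":[0,0,30],"gripper":-0.2},
    {"linear":[31,-38,-26],"angular":[0,0,38],"gripper":-0.2},
    {"linear":[39,-46,-26],"angular":[0,0,46],"gripper":-0.2},
    {"linear":[47,-54,-26],"angular":[0,0,54],"gripper":-0.2},
    {"linear":[55,-61,-26],"angular":[0,0,62],"gripper":-0.2},
    {"linear":[63,-68,-26],"angular":[0,0,70],"gripper":-0.2},
    {"linear":[70,-74,-26],"angular":[0,0,78],"gripper":-0.2},
    {"linear":[74.7,-79.2,-26],"angular":[0,0,86],"gripper":-0.2},
    {"linear":[74.7,-79.2,-26],"angular":[0,0,86],"gripper":-0.2},
    {"linear":[74.7,-79.2,-26],"angular":[0,0,86],"gripper":-0.2},
    {"linear":[74.7,-79.2,0],"angular":[0,0,86],"gripper":-0.2},
    {"linear":[74.7,-79.2,10],"angular":[0,0,86],"gripper":-0.2},
    {"linear":[74.7,-79.2,20],"angular":[0,0,86],"gripper":-0.2},
    {"linear":[74.7,-79.2,20],"angular":[0,0,86],"gripper":-0.48},
    {"linear":[74.7,-79.2,20],"angular":[0,0,86],"gripper":-0.48},
    {"linear":[74.7,-79.2,20],"angular":[0,0,86],"gripper":-0.48}
  ]
}}

```text
time_s: 8.6
position: [0.5783, -0.0295, 0.0649]
tool_rot: [[0.483, -0.875, 0.001], [-0.875, -0.483, -0.0], [0.001, -0.001, -1.0]]
ft_force: [-0.2, 0.2, -0.3]
grip_width: 0.0222
```

```bash
python3 look.py w4 0 0 560 420;python3 - <<'E'
from h import *
rows([(pt(S,.08,a),.064,a-180) for a in [119,126,133,140,147,154,161,168,175,182,189,196,202,205]])
E
```

```text
scale 1.42 t 8.6 [ 0.5783 -0.0295  0.0649] yaw -61.1 f [-0.2  0.2 -0.3] w 0.0222 q [-15.  33.  82.   0.  65. 136.]
t 8.65 pos [ 0.5783 -0.0295  0.0648] yaw -61.1 f [0.2 0.  0. ] w 0.02200822244006684
[-0.4, 0.0, 0.8] rz -0.1
[0.2, 9.8, 0.8] rz -7.1
[2.0, 19.4, 0.8] rz -14.1
[4.9, 28.7, 0.8] rz -21.1
[9.0, 37.6, 0.8] rz -28.1
[14.1, 45.9, 0.8] rz -35.1
[20.2, 53.5, 0.8] rz -42.1
[27.2, 60.4, 0.8] rz -49.1
[34.9, 66.3, 0.8] rz -56.1
[43.4, 71.2, 0.8] rz -63.1
[52.3, 75.1, 0.8] rz -70.1
[61.7, 77.9, 0.8] rz -77.1
[69.9, 79.3, 0.8] rz -83.1
[74.1, 79.7, 0.8] rz -86.1
```

View pics/w4.png

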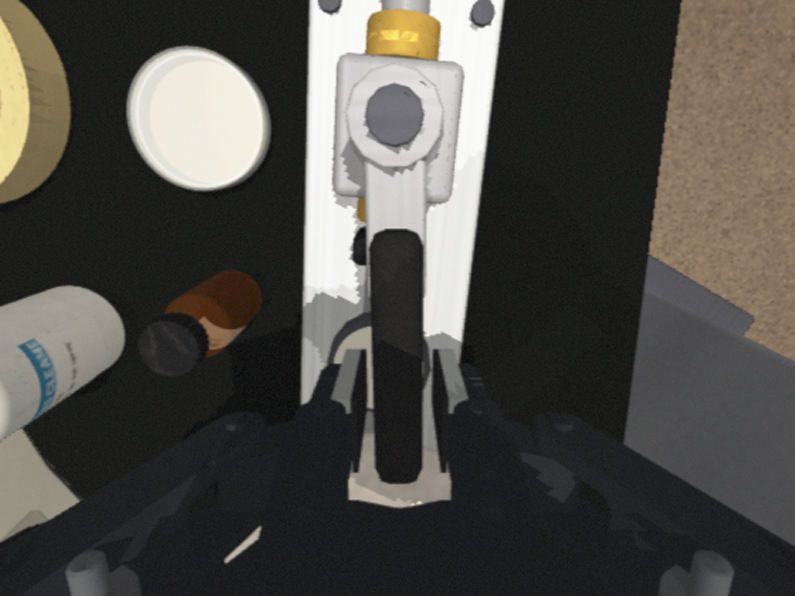

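{"api": "servo_tool", "payload": {
  "commands": [
    {"linear":[0.2,9.8,0.8],"angular":[0,0,-7],"gripper":-0.48},
    {"linear":[2,19.4,0.8],"angular":[0,0,-14],"gripper":-0.48},
    {"linear":[4.9,28.7,0.8],"angular":[0,0,-21],"gripper":-0.48},
    {"linear":[9,37.6,0.8],"angular":[0,0,-28],"gripper":-0.48},
    {"linear":[14.1,45.9,0.8],"angular":[0,0,-35],"gripper":-0.48},
    {"linear":[20.2,53.5,0.8],"angular":[0,0,-42],"gripper":-0.48},
    {"linear":[27.2,60.4,0.8],"angular":[0,0,-49],"gripper":-0.48},
    {"linear":[34.9,66.3,0.8],"angular":[0,0,-56],"gripper":-0.48},
    {"linear":[43.4,71.2,0.8],"angular":[0,0,-63],"gripper":-0.48},
    {"linear":[52.3,75.1,0.8],"angular":[0,0,-70],"gripper":-0.48},
    {"linear":[61.7,77.9,0.8],"angular":[0,0,-77],"gripper":-0.48},
    {"linear":[69.9,79.3,0.8],"angular":[0,0,-83],"gripper":-0.48},
    {"linear":[74.1,79.7,0.8],"angular":[0,0,-86],"gripper":-0.48},
    {"linear":[74.1,79.7,0.8],"angular":[0,0,-86],"gripper":-0.48}
  ]
}}

```text
time_s: 10.05
position: [0.5441, -0.1331, 0.0638]
tool_rot: [[0.907, 0.421, 0.001], [0.421, -0.907, -0.0], [0.001, 0.001, -1.0]]
ft_force: [-0.0, 0.1, -0.1]
grip_width: 0.0224
```

```bash
python3 look.py w5 0 0 560 420;python3 - <<'E'
from h import *
rows([(pt(S,.08,a),.064,a-180) for a in [204,206,208]])
E
```

```text
scale 1.42 t 10.05 [ 0.5441 -0.1331  0.0638] yaw 24.89 f [-0.   0.1 -0.1] w 0.0224 q [-26.  32.  85.   0.  63.  39.]
t 10.1 pos [ 0.5441 -0.1329  0.0637] yaw 24.8 f [ 0.3  0.6 -0.3] w 0.022276962167667235
[0.2, -1.3, -0.3] rz 0.8
[0.2, 1.5, -0.3] rz -1.2
[0.3, 4.3, -0.3] rz -3.2
```

View pics/w5.png

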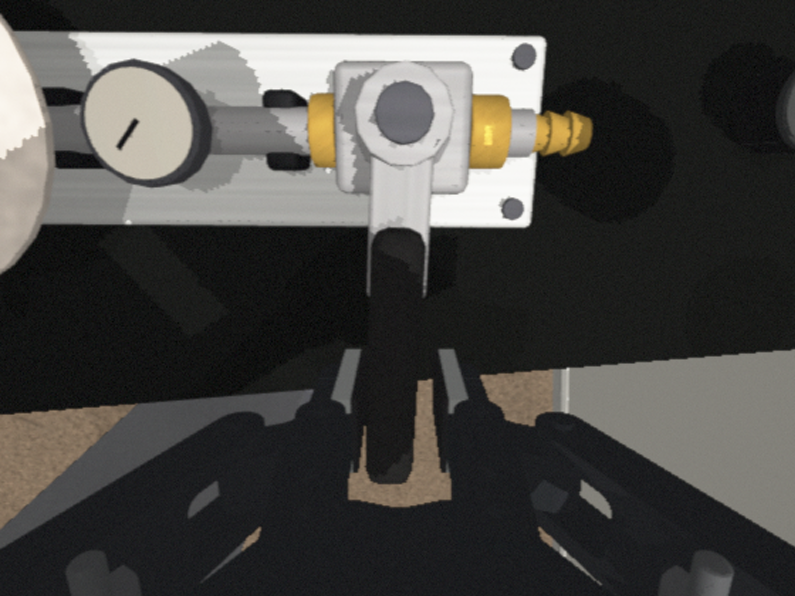

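{"api": "servo_tool", "payload": {
  "commands": [
    {"linear":[0.2,1.5,0],"angular":[0,0,-1],"gripper":-0.48},
    {"linear":[0.3,3,0],"angular":[0,0,-2],"gripper":-0.48},
    {"linear":[0.3,4.3,0],"angular":[0,0,-3],"gripper":-0.48},
    {"linear":[0.3,4.3,0],"angular":[0,0,-3],"gripper":-0.48}
  ]
}}

```text
time_s: 10.5
position: [0.5457, -0.1359, 0.0634]
tool_rot: [[0.883, 0.469, -0.001], [0.469, -0.883, 0.001], [-0.0, -0.001, -1.0]]
ft_force: [-2.0, 4.2, 3.3]
grip_width: 0.0224
```

```bash
python3 look.py w6 150 0 430 210;python3 - <<'E'
from h import *
rows([(pt(S,.08,a),.064,a-180) for a in [204,206,208,210]])
E
```

```text
scale 2.85 t 10.5 [ 0.5457 -0.1359  0.0634] yaw 27.94 f [-2.   4.2  3.3] w 0.0224 q [-26.  32.  85.   0.  63.  36.]
t 10.55 pos [ 0.5457 -0.1359  0.0634] yaw 27.92 f [-2.6  5.   3.8] w 0.022390336460378826
[0.2, -4.7, -0.6] rz 3.9
[0.1, -1.9, -0.6] rz 1.9
[0.1, 0.9, -0.6] rz -0.1
[0.1, 3.7, -0.6] rz -2.1
```

View pics/w6.png

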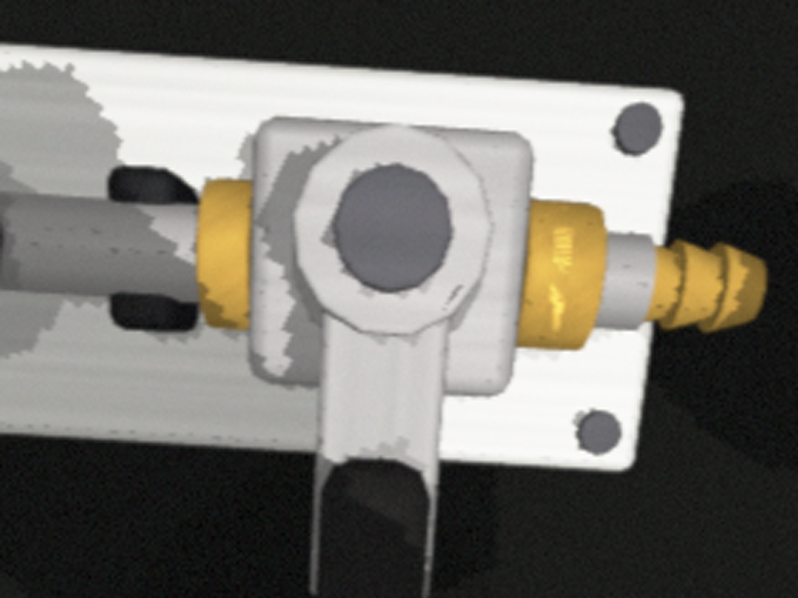

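{"api": "servo_tool", "payload": {
  "commands": [
    {"linear":[0,1.5,0],"angular":[0,0,-1],"gripper":-0.48},
    {"linear":[0,2.5,0],"angular":[0,0,-1],"gripper":-0.48},
    {"linear":[0,2.5,0],"angular":[0,0,-1],"gripper":-0.48}
  ]
}}

```text
time_s: 10.85
position: [0.5458, -0.136, 0.0632]
tool_rot: [[0.875, 0.483, -0.003], [0.483, -0.875, 0.005], [-0.0, -0.006, -1.0]]
ft_force: [-5.0, 14.8, 8.9]
grip_width: 0.0221
```

```bash
python3 look.py w7 150 0 430 210
python3 - <<'E'
from h import *
for n in ["w6","w7"]:
    d=np.load(n+".npz"); C=d["C"]; k=d["k"]; p=dict(fx=k[0],fy=k[1],cx=k[2],cy=k[3])
    g=cv2.cvtColor(d["frame"],cv2.COLOR_BGR2GRAY)
    c=(393/2.85+150,228/2.85)
    print(n,[int(x) for x in g[130,255:310]])
E
```

```text
scale 2.85 t 10.85 [ 0.5458 -0.136   0.0632] yaw 28.91 f [-5.  14.8  8.9] w 0.0221 q [-26.  32.  85.   0.  64.  35.]
w6 [121, 121, 121, 120, 124, 122, 121, 132, 148, 173, 198, 208, 207, 204, 205, 203, 205, 201, 201, 202, 202, 204, 204, 203, 204, 204, 204, 203, 203, 203, 203, 199, 201, 201, 201, 204, 207, 210, 205, 203, 202, 203, 202, 204, 204, 208, 207, 209, 204, 192, 174, 187, 205, 206, 207]
w7 [119, 118, 119, 120, 120, 121, 119, 120, 121, 130, 145, 170, 193, 205, 208, 205, 206, 203, 201, 201, 201, 202, 200, 203, 204, 203, 202, 203, 202, 204, 202, 202, 203, 201, 201, 200, 202, 203, 206, 206, 203, 205, 202, 200, 203, 205, 204, 205, 208, 208, 203, 190, 181, 179, 194]
```

View pics/w7.png

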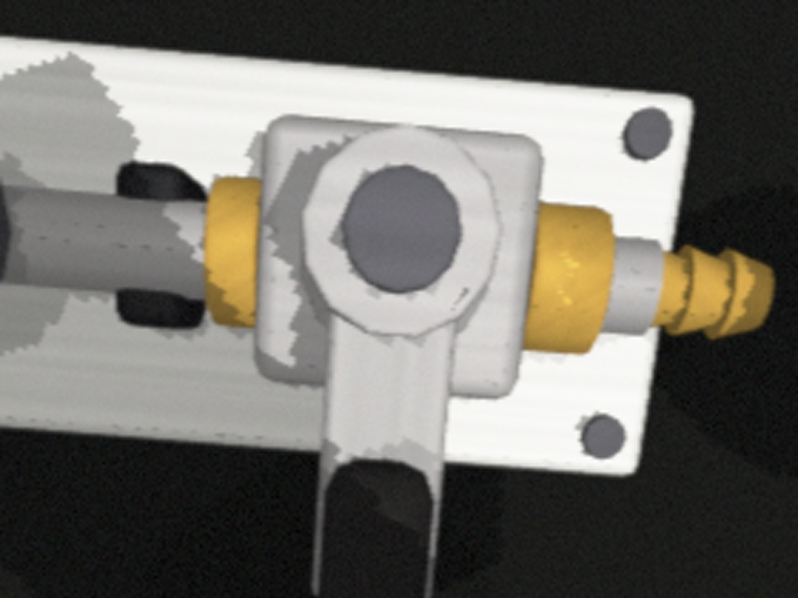

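Run:
```python
from h import *
rows([(pt(S,.08,205),.064,25),(pt(S,.08,205),.16,25),(pt(M,.062,191.6),.2,11.6),(pt(M,.062,191.6),.063,11.6)])
```

```text
t 10.9 pos [ 0.5458 -0.136   0.0633] yaw 28.91 f [-5.7 14.1  7.7] w 0.02233589656287515
[0.1, -3.4, -0.7] rz 3.9
[0.1, -4.0, -96.7] rz 3.9
[35.6, -194.8, -135.6] rz 17.3
[35.6, -194.0, 1.4] rz 17.3
```

{"api": "servo_tool", "payload": {
  "commands": [
    {"linear":[0,-5.5,0],"angular":[0,0,3],"gripper":-0.3},
    {"linear":[0,-5.5,0],"angular":[0,0,3],"gripper":-0.3},
    {"linear":[0,-5.5,-40],"angular":[0,0,3],"gripper":-0.3},
    {"linear":[0,-5.5,-80],"angular":[0,0,3],"gripper":-0.3},
    {"linear":[6,-30,-110],"angular":[0,0,5],"gripper":-0.2},
    {"linear":[14,-75,-136],"angular":[0,0,8],"gripper":-0.2},
    {"linear":[22,-120,-136],"angular":[0,0,11],"gripper":-0.2},
    {"linear":[30,-165,-136],"angular":[0,0,15],"gripper":-0.2},
    {"linear":[35.6,-196.5,-136],"angular":[0,0,17.3],"gripper":-0.2},
    {"linear":[35.6,-196.5,-136],"angular":[0,0,17.3],"gripper":-0.2},
    {"linear":[35.6,-196.5,-136],"angular":[0,0,17.3],"gripper":-0.2},
    {"linear":[35.6,-196.5,-136],"angular":[0,0,17.3],"gripper":-0.2}
  ]
}}

```text
time_s: 12.1
position: [0.484, 0.0495, 0.1993]
tool_rot: [[0.98, 0.201, 0.0], [0.201, -0.98, -0.0], [0.0, 0.001, -1.0]]
ft_force: [0.8, -0.6, 1.1]
grip_width: 0.0337
```

```bash
python3 look.py w8 0 0 560 420
python3 - <<'E'
from h import *
rows([(pt(M,.062,191.6),.063,11.6)])
E
```

```text
scale 1.42 t 12.1 [0.484  0.0495 0.1993] yaw 11.58 f [ 0.8 -0.6  1.1] w 0.0337 q [-8. 16. 86. -0. 78. 70.]
t 12.15 pos [0.484  0.0494 0.1992] yaw 11.54 f [ 0.6  1.  -0.3] w 0.03422019729001072
[-0.4, -1.8, 136.2] rz -0.1
```

View pics/w8.png

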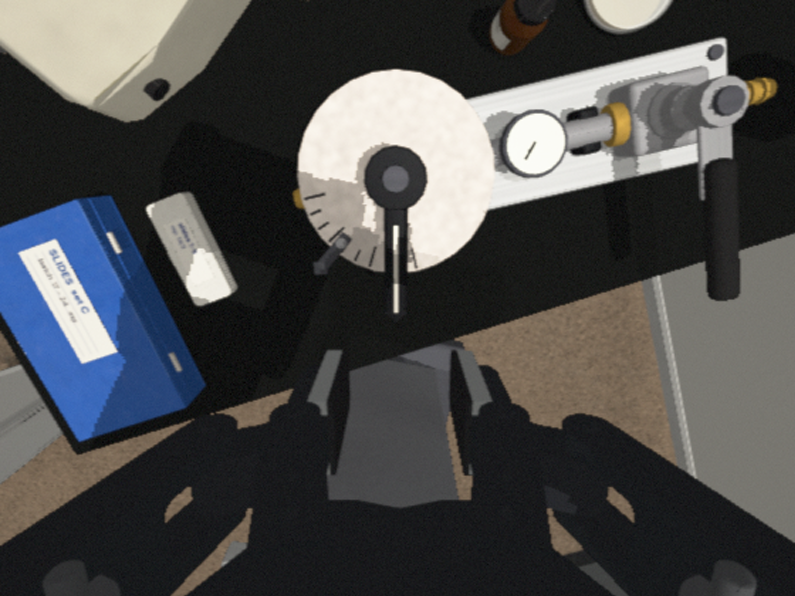

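Run:
```python
import cv2,numpy as np
f=np.load("w8.npz")["frame"]
cv2.imwrite("pics/w8a.png",cv2.resize(f[40:230,200:360],None,fx=3.15,fy=3.15,interpolation=cv2.INTER_CUBIC))
cv2.imwrite("pics/w8b.png",cv2.resize(f[150:200,210:270],None,fx=12,fy=12,interpolation=cv2.INTER_CUBIC))
```

```text
(no output)
```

View pics/w8a.png

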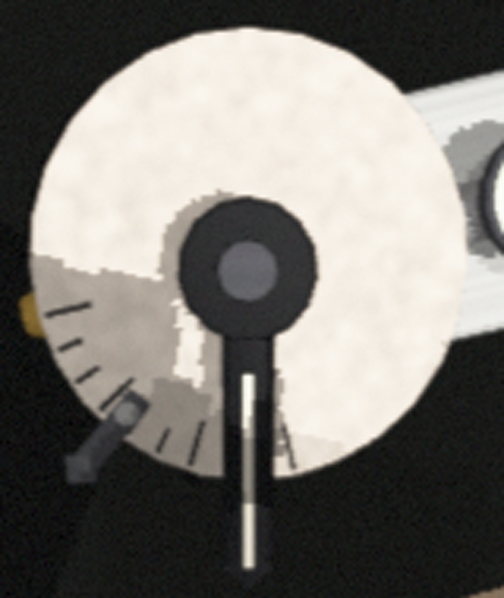

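View pics/w8b.png

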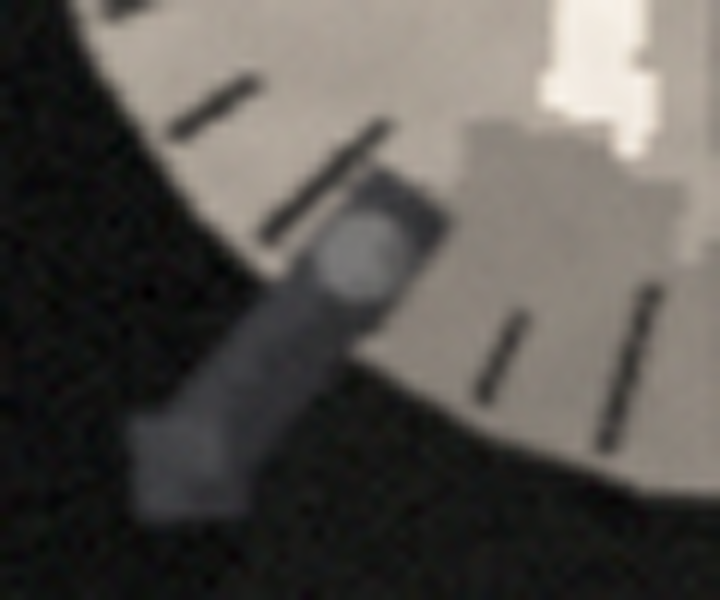

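Run:
```python
from h import *
d=np.load("w8.npz"); C=d["C"]; k=d["k"]; p=dict(fx=k[0],fy=k[1],cx=k[2],cy=k[3])
B=lambda x,y,z:p2w(p,C,210+(x+.5)/12-.5,150+(y+.5)/12-.5,z)[:2]
A=lambda x,y,z:p2w(p,C,200+(x+.5)/3.15-.5,40+(y+.5)/3.15-.5,z)[:2]
az=lambda v:np.degrees(np.arctan2(v[1],v[0]))%360
E=np.array([A(x,y,.062) for x,y in [(248,28),(110,95),(50,170),(31,250),(50,345),(160,452),(220,477),(390,425),(455,330),(467,250),(440,150),(370,65)]])
Q=np.c_[2*E,np.ones(len(E))]; c=np.linalg.lstsq(Q,(E**2).sum(1),rcond=None)[0]; o=c[:2]; print("dial",o,np.sqrt(c[2]+o@o))
print("hub",A(247,270,.105))
m=[B(412,190,.066),B(135,520,.066),B(360,255,.067)]
print("marker dir",az(m[1]-m[0]),"tip az",az(m[1]-o),np.linalg.norm(m[1]-o),"inner",az(m[0]-o),np.linalg.norm(m[0]-o),"pin",az(m[2]-o))
for a,b in [((365,170),(165,400)),((455,215),(250,450))]: print("edge",az(B(*b,.066)-B(*a,.066)))
for n,a,b in [(60,(385,125),(265,240)),(70,(258,80),(170,135)),(40,(522,312),(483,402)),(30,(655,288),(605,450))]:
    a,b=B(*a,.062),B(*b,.062); print(n,az((a+b)/2-o), 'implied zero',n+az((a+b)/2-o), az(b-a))
h1,h2=A(248,378,.096),A(249,565,.096); print("handle",az(h2-h1),az(h2-o))
```

```text
dial [0.54318731 0.06295147] 0.06091448750918285
hub [0.54348377 0.06378258]
marker dir 150.61287914785626 tip az 150.07132510990002 0.08205777124452975 inner 149.68962913646232 0.04813428461876034 pin 149.93735139804355
edge 149.5007956949895
edge 149.70220925437442
60 143.99661824923498 implied zero 203.99661824923498 144.41843492306606
70 133.9740327665764 implied zero 203.9740327665764 132.80066025568354
40 163.84370518352998 implied zero 203.84370518352998 167.26180086269486
30 173.83929164715667 implied zero 203.83929164715667 173.84821985004623
handle 191.77220265907718 191.2424066677042
```

```bash
sed -i 's/M=np.array(\[.544,.0635\])/M=np.array([.5434,.0634])/' h.py
python3 - <<'E'
from h import *
rows([(pt(M,.062,191.5),.063,11.5)])
E
```

```text
t 12.15 pos [0.484  0.0494 0.1992] yaw 11.54 f [ 0.6  1.  -0.3] w 0.03422019729001072
[-1.0, -1.9, 136.2] rz 0.0
```

{"api": "servo_tool", "payload": {
  "commands": [
    {"linear":[-1,-1.9,35],"angular":[0,0,0],"gripper":-0.2},
    {"linear":[-1,-1.9,70],"angular":[0,0,0],"gripper":-0.2},
    {"linear":[-1,-1.9,95],"angular":[0,0,0],"gripper":-0.2},
    {"linear":[-1,-1.9,115],"angular":[0,0,0],"gripper":-0.2},
    {"linear":[-1,-1.9,128],"angular":[0,0,0],"gripper":-0.2},
    {"linear":[-1,-1.9,136],"angular":[0,0,0],"gripper":-0.2},
    {"linear":[-1,-1.9,136],"angular":[0,0,0],"gripper":-0.2}
  ]
}}

```text
time_s: 12.85
position: [0.482, 0.0515, 0.0625]
tool_rot: [[0.98, 0.2, -0.002], [0.2, -0.98, 0.0], [-0.001, -0.0, -1.0]]
ft_force: [0.3, -0.3, 0.1]
grip_width: 0.034
```

```bash
python3 look.py w9 0 0 560 420
```

```text
scale 1.42 t 12.85 [0.482  0.0515 0.0625] yaw 11.53 f [ 0.3 -0.3  0.1] w 0.034 q [-8. 26. 97. -0. 57. 71.]
```

View pics/w9.png

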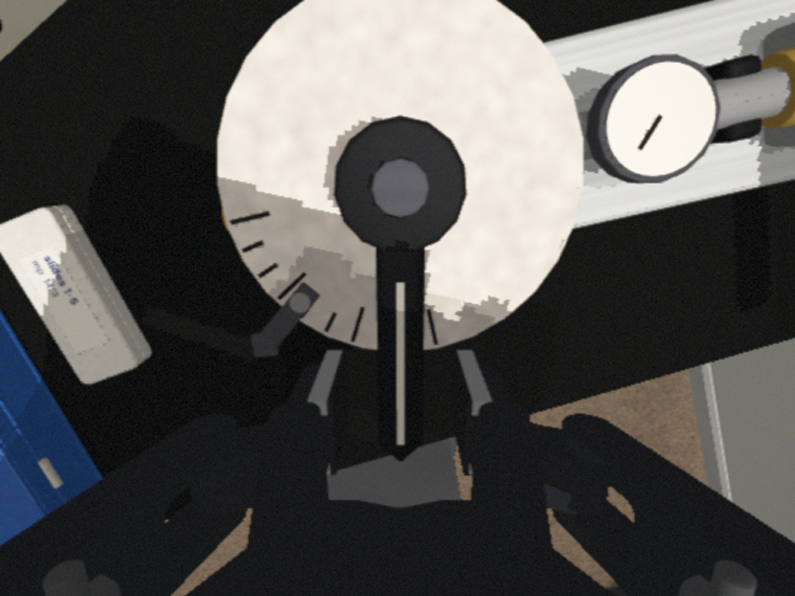

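{"api": "servo_tool", "payload": {
  "commands": [
    {"linear":[0,0,0],"angular":[0,0,0],"gripper":-0.6},
    {"linear":[0,0,0],"angular":[0,0,0],"gripper":-0.75},
    {"linear":[0,0,0],"angular":[0,0,0],"gripper":-0.75},
    {"linear":[0,0,0],"angular":[0,0,0],"gripper":-0.75}
  ],
  "force": 20
}}

```text
time_s: 13.3
position: [0.4825, 0.0519, 0.064]
tool_rot: [[0.98, 0.201, 0.002], [0.201, -0.98, -0.001], [0.001, 0.001, -1.0]]
ft_force: [-0.5, -3.6, 6.4]
grip_width: 0.0133
```

Run:
```python
from h import *
s=env.observe(); r=np.linalg.norm(s["position"][:2]-M); a=np.degrees(np.arctan2(*(s["position"][:2]-M)[::-1]))%360; print(r,a)
rows([(pt(M,.063,b),.0625,b-180) for b in [191.5,184.5,177.5,170.5,163.5,158.5,154.5,152,150,149]])
```

```text
0.06197620847042949 190.71026731679106
t 13.3 pos [0.4825 0.0519 0.064 ] yaw 11.57 f [-0.5 -3.6  6.4] w 0.013250014251798668
[-1.0, 0.9, 1.5] rz 0.1
[-0.6, -6.8, 1.5] rz 7.1
[0.9, -14.4, 1.5] rz 14.1
[3.2, -21.7, 1.5] rz 21.1
[6.4, -28.7, 1.5] rz 28.1
[9.2, -33.4, 1.5] rz 33.1
[11.7, -37.0, 1.5] rz 37.1
[13.4, -39.2, 1.5] rz 39.6
[14.8, -40.9, 1.5] rz 41.6
[15.6, -41.7, 1.5] rz 42.6
```

{"api": "servo_tool", "payload": {
  "commands": [
    {"linear":[0.2,-6,0],"angular":[0,0,5.5],"gripper":-0.75},
    {"linear":[1.3,-13.5,0],"angular":[0,0,12.5],"gripper":-0.75},
    {"linear":[3.4,-20.8,0],"angular":[0,0,19.5],"gripper":-0.75},
    {"linear":[6.4,-27.8,0],"angular":[0,0,26.5],"gripper":-0.75},
    {"linear":[9.4,-33,0],"angular":[0,0,32.5],"gripper":-0.75},
    {"linear":[12,-37,0],"angular":[0,0,37],"gripper":-0.75},
    {"linear":[13.6,-39.2,0],"angular":[0,0,39.5],"gripper":-0.75},
    {"linear":[14.9,-40.7,0],"angular":[0,0,41.5],"gripper":-0.75},
    {"linear":[14.9,-40.7,0],"angular":[0,0,41.5],"gripper":-0.75}
  ]
}}

```text
time_s: 14.2
position: [0.4897, 0.0954, 0.0641]
tool_rot: [[0.867, -0.499, 0.003], [-0.499, -0.867, 0.0], [0.003, -0.002, -1.0]]
ft_force: [3.6, 1.1, 4.4]
grip_width: 0.0137
```

```bash
python3 look.py w10 0 0 560 420;  python3 - <<'E'
from h import *
s=env.observe(); r=np.linalg.norm(s["position"][:2]-M); a=np.degrees(np.arctan2(*(s["position"][:2]-M)[::-1]))%360; print(r,a)
rows([(pt(M,.062,150),.0625,-30)])
E
```

```text
scale 1.42 t 14.2 [0.4897 0.0954 0.0641] yaw -29.9 f [3.6 1.1 4.4] w 0.0137 q [ -3.  27.  95.   0.  58. 117.]
0.06251875638762934 149.29034020453622
t 14.25 pos [0.4896 0.0953 0.064 ] yaw -29.86 f [4.4 2.  5.7] w 0.013135733287408568
[0.5, 0.8, 1.5] rz 0.1
```

View pics/w10.png

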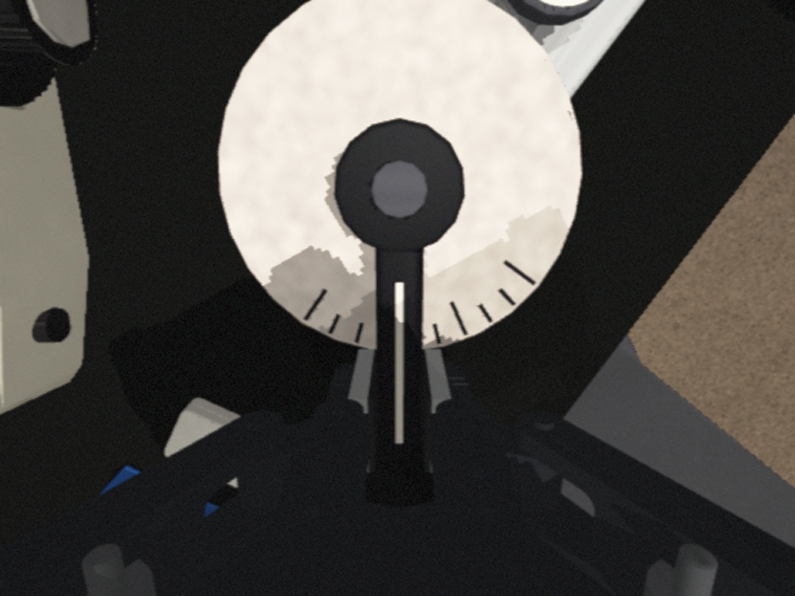

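{"api": "servo_tool", "payload": {
  "commands": [
    {"linear":[0,0,0],"angular":[0,0,0],"gripper":-0.75},
    {"linear":[0,0,0],"angular":[0,0,0],"gripper":-0.5},
    {"linear":[0,0,0],"angular":[0,0,0],"gripper":-0.2},
    {"linear":[0,0,0],"angular":[0,0,0],"gripper":-0.2},
    {"linear":[0,0,-20],"angular":[0,0,0],"gripper":-0.2},
    {"linear":[-10,0,-60],"angular":[0,0,0],"gripper":-0.2},
    {"linear":[-20,0,-105],"angular":[0,0,0],"gripper":-0.2},
    {"linear":[-20,0,-135],"angular":[0,0,0],"gripper":-0.2},
    {"linear":[-20,0,-135],"angular":[0,0,0],"gripper":-0.2},
    {"linear":[-20,0,-135],"angular":[0,0,0],"gripper":-0.2}
  ]
}}

```text
time_s: 15.25
position: [0.4708, 0.105, 0.1981]
tool_rot: [[0.867, -0.499, -0.0], [-0.499, -0.867, -0.0], [-0.0, 0.0, -1.0]]
ft_force: [0.1, -0.1, -0.5]
grip_width: 0.0343
```

```bash
python3 look.py w11 200 10 360 230
```

```text
scale 2.72 t 15.25 [0.4708 0.105  0.1981] yaw -29.91 f [ 0.1 -0.1 -0.5] w 0.0343 q [ -2.  16.  87.  -0.  78. 118.]
```

View pics/w11.png

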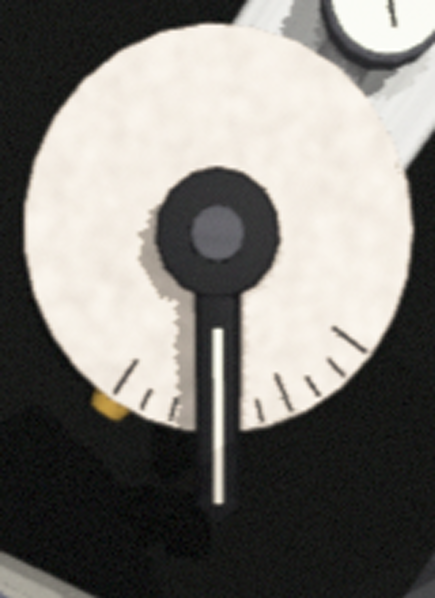

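Run:
```python
from h import *
rows([(pt(S,.08,204),.2,24),(pt(S,.08,204),.12,24),(pt(S,.08,204),.064,24)])
```

```text
t 15.3 pos [0.4705 0.1049 0.1973] yaw -29.92 f [-0.2 -0.1  0.5] w 0.03445775150828027
[181.5, 168.5, -2.9] rz -53.9
[181.6, 168.4, 77.1] rz -53.9
[181.7, 168.4, 133.1] rz -53.9
```

{"api": "servo_tool", "payload": {
  "commands": [
    {"linear":[15,14,-3],"angular":[0,0,-8],"gripper":-0.2},
    {"linear":[35,33,-3],"angular":[0,0,-16],"gripper":-0.2},
    {"linear":[55,52,-3],"angular":[0,0,-24],"gripper":-0.2},
    {"linear":[75,70,-3],"angular":[0,0,-32],"gripper":-0.2},
    {"linear":[80,75,-3],"angular":[0,0,-40],"gripper":-0.2},
    {"linear":[80,75,-3],"angular":[0,0,-40],"gripper":-0.2},
    {"linear":[80,75,-3],"angular":[0,0,-40],"gripper":-0.2}
  ]
}}

```text
time_s: 16.0
position: [0.5025, 0.0004, 0.2002]
tool_rot: [[0.985, 0.171, -0.002], [0.171, -0.985, 0.001], [-0.002, -0.001, -1.0]]
ft_force: [0.1, 0.8, -0.1]
grip_width: 0.0341
```

```bash
python3 look.py w12 0 0 560 420
```

```text
scale 1.42 t 16.0 [5.025e-01 4.000e-04 2.002e-01] yaw 9.85 f [ 0.1  0.8 -0.1] w 0.0341 q [-13.  18.  83.   0.  79.  67.]
```

View pics/w12.png

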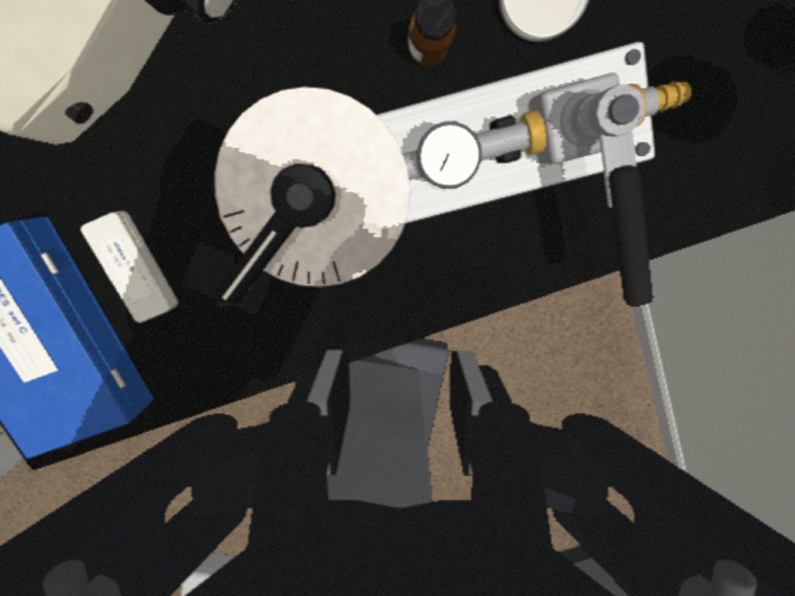

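Run:
```python
from h import *
d=np.load("w12.npz"); C=d["C"]; k=d["k"]; p=dict(fx=k[0],fy=k[1],cx=k[2],cy=k[3])
f=cv2.convertScaleAbs(d["frame"],alpha=2.0,beta=10)[130:225,145:255]
cv2.imwrite("pics/w12a.png",cv2.resize(f,None,fx=6,fy=6,interpolation=cv2.INTER_CUBIC))
T=lambda X:((w2p(p,C,X)-[145,130]+.5)*6-.5).round()
for a in (148,150,152): print(a,"marker tip",T([*pt(M,.082,a),.066]),"inner",T([*pt(M,.048,a),.066]),"handle tip",T([*pt(M,.085,a),.096]),"h40",T([*pt(M,.04,a),.096]))
```

```text
148 marker tip [117. 433.] inner [249. 274.] handle tip [ 30. 504.] h40 [222. 270.]
150 marker tip [132. 445.] inner [257. 281.] handle tip [ 48. 517.] h40 [230. 277.]
152 marker tip [147. 456.] inner [267. 288.] handle tip [ 65. 529.] h40 [238. 283.]
```

View pics/w12a.png

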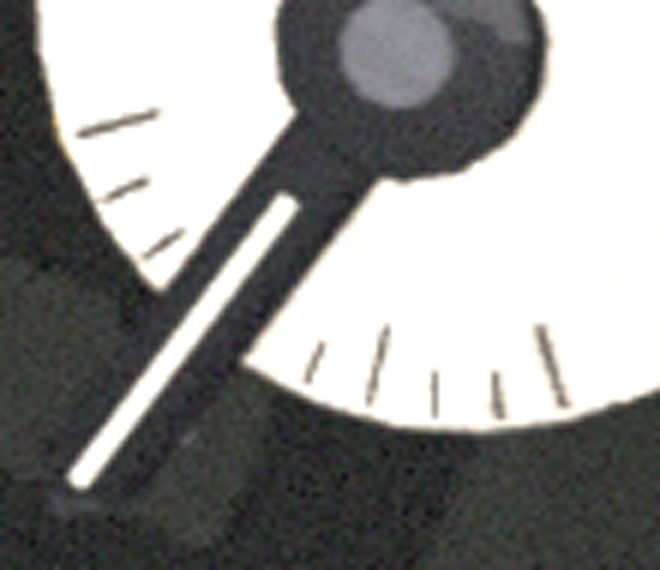

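Run:
```python
from h import *
az=lambda v:np.degrees(np.arctan2(v[1],v[0]))%360
def ld(n):
    d=np.load(n+".npz"); k=d["k"]; return d["C"],dict(fx=k[0],fy=k[1],cx=k[2],cy=k[3])
C,p=ld("w12"); A=lambda x,y,z:p2w(p,C,145+(x+.5)/6-.5,130+(y+.5)/6-.5,z)[:2]
a,b=A(288,203,.096),A(78,483,.096); print("w12 handle",az(b-a),az(b-M))
for n,q,r in [(30,(387,328),(371,402)),(0,(540,325),(563,405)),(90,(80,133),(157,114))]:
    m=(A(*q,.062)+A(*r,.062))/2; print(n,n+az(m-M))
C,p=ld("w11"); A=lambda x,y,z:p2w(p,C,200+(x+.5)/2.72-.5,10+(y+.5)/2.72-.5,z)[:2]
a,b=A(218,330,.096),A(219,503,.096); print("w11 handle",az(b-a),az(b-M))
h=A(218,231,.105); print("hub",h)
for n,q,r in [(30,(277,375),(290,410)),(0,(333,328),(366,353)),(90,(135,362),(116,393))]:
    m=(A(*q,.062)+A(*r,.062))/2; print(n,n+az(m-M))
```

```text
w12 handle 150.34534468459927 150.3745638344683
30 204.58585694680988
0 204.35073747194576
90 204.5769687852696
w11 handle 150.3822810524372 150.33862822265047
hub [0.54312654 0.06342073]
30 204.28424045807955
0 203.85347383263465
90 204.95691660069502
```

Run:
```python
from h import *
rows([(pt(S,.08,204),.12,24),(pt(S,.08,204),.064,24)])
```

```text
t 16.05 pos [0.5026 0.0006 0.2005] yaw 9.91 f [-0.   0.1 -0.1] w 0.03462895160174696
[17.9, 137.4, 80.4] rz -14.1
[18.0, 137.5, 136.4] rz -14.1
```

{"api": "servo_tool", "payload": {
  "commands": [
    {"linear":[5,40,10],"angular":[0,0,-5],"gripper":-0.2},
    {"linear":[11,85,25],"angular":[0,0,-10],"gripper":-0.2},
    {"linear":[16,120,45],"angular":[0,0,-14],"gripper":-0.2},
    {"linear":[18,137.4,70],"angular":[0,0,-14],"gripper":-0.2},
    {"linear":[18,137.4,80],"angular":[0,0,-14],"gripper":-0.2},
    {"linear":[18,137.4,80],"angular":[0,0,-14],"gripper":-0.2},
    {"linear":[18,137.4,105],"angular":[0,0,-14],"gripper":-0.2},
    {"linear":[18,137.4,125],"angular":[0,0,-14],"gripper":-0.2},
    {"linear":[18,137.4,136],"angular":[0,0,-14],"gripper":-0.2},
    {"linear":[18,137.4,136],"angular":[0,0,-14],"gripper":-0.48},
    {"linear":[18,137.4,136],"angular":[0,0,-14],"gripper":-0.48},
    {"linear":[18,137.4,136],"angular":[0,0,-14],"gripper":-0.48}
  ]
}}

```text
time_s: 17.25
position: [0.5454, -0.132, 0.0666]
tool_rot: [[0.913, 0.408, 0.002], [0.408, -0.913, -0.001], [0.001, 0.002, -1.0]]
ft_force: [-0.4, -0.5, -0.6]
grip_width: 0.0221
```

```bash
python3 look.py w13 0 0 560 420
python3 - <<'E'
from h import *
rows([(pt(S,.08,a),.064,a-180) for a in [204,197,190,183,176,169,162,155,148,141,134,127,120,116,114]])
E
```

```text
scale 1.42 t 17.25 [ 0.5454 -0.132   0.0666] yaw 24.09 f [-0.4 -0.5 -0.6] w 0.0221 q [-26.  32.  85.   0.  63.  40.]
t 17.3 pos [ 0.5453 -0.132   0.0664] yaw 24.09 f [-0.1  0.9 -0.1] w 0.021905790401694866
[-1.3, -1.0, 2.4] rz 0.1
[-0.7, -10.8, 2.4] rz 7.1
[1.1, -20.4, 2.4] rz 14.1
[4.0, -29.7, 2.4] rz 21.1
[8.1, -38.6, 2.4] rz 28.1
[13.2, -46.9, 2.4] rz 35.1
[19.3, -54.5, 2.4] rz 42.1
[26.3, -61.4, 2.4] rz 49.1
[34.1, -67.3, 2.4] rz 56.1
[42.5, -72.2, 2.4] rz 63.1
[51.4, -76.1, 2.4] rz 70.1
[60.8, -78.9, 2.4] rz 77.1
[70.4, -80.5, 2.4] rz 84.1
[76.0, -80.9, 2.4] rz 88.1
[78.8, -80.9, 2.4] rz 90.1
```

View pics/w13.png

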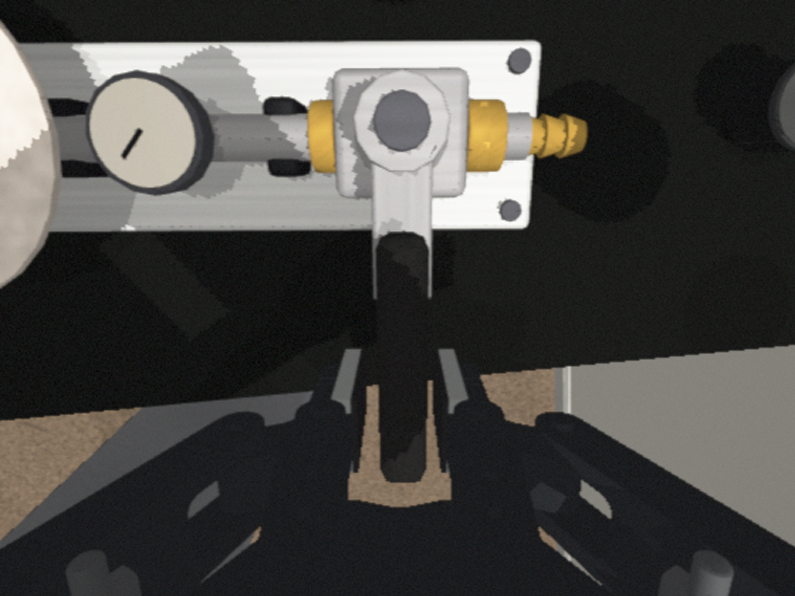

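{"api": "servo_tool", "payload": {
  "commands": [
    {"linear":[-0.7,-10.8,2.4],"angular":[0,0,7],"gripper":-0.48},
    {"linear":[1.1,-20.4,2.4],"angular":[0,0,14],"gripper":-0.48},
    {"linear":[4,-29.7,2.4],"angular":[0,0,21],"gripper":-0.48},
    {"linear":[8.1,-38.6,2.4],"angular":[0,0,28],"gripper":-0.48},
    {"linear":[13.2,-46.9,2.4],"angular":[0,0,35],"gripper":-0.48},
    {"linear":[19.3,-54.5,2.4],"angular":[0,0,42],"gripper":-0.48},
    {"linear":[26.3,-61.4,2.4],"angular":[0,0,49],"gripper":-0.48},
    {"linear":[34.1,-67.3,2.4],"angular":[0,0,56],"gripper":-0.48},
    {"linear":[42.5,-72.2,2.4],"angular":[0,0,63],"gripper":-0.48},
    {"linear":[51.4,-76.1,2.4],"angular":[0,0,70],"gripper":-0.48},
    {"linear":[60.8,-78.9,2.4],"angular":[0,0,77],"gripper":-0.48},
    {"linear":[70.4,-80.5,2.4],"angular":[0,0,84],"gripper":-0.48},
    {"linear":[76,-80.9,2.4],"angular":[0,0,88],"gripper":-0.48},
    {"linear":[78.8,-80.9,2.4],"angular":[0,0,90],"gripper":-0.48},
    {"linear":[78.8,-80.9,2.4],"angular":[0,0,90],"gripper":-0.48}
  ]
}}

```text
time_s: 18.8
position: [0.5841, -0.0259, 0.0636]
tool_rot: [[0.408, -0.913, 0.001], [-0.913, -0.408, -0.0], [0.001, -0.001, -1.0]]
ft_force: [-1.7, 1.1, 0.4]
grip_width: 0.0226
```

```bash
python3 look.py w14 0 0 560 420
python3 - <<'E'
from h import *
rows([(pt(S,.08,a),.064,a-180) for a in [114,112,110]])
E
```

```text
scale 1.42 t 18.8 [ 0.5841 -0.0259  0.0636] yaw -65.92 f [-1.7  1.1  0.4] w 0.0226 q [-14.  34.  81.  -0.  65. 142.]
t 18.85 pos [ 0.584  -0.026   0.0635] yaw -65.87 f [ 0.  -0.9 -0.2] w 0.0222470095330669
[0.1, -0.2, -0.5] rz 0.1
[0.2, -3.0, -0.5] rz 2.1
[0.3, -5.8, -0.5] rz 4.1
```

View pics/w14.png

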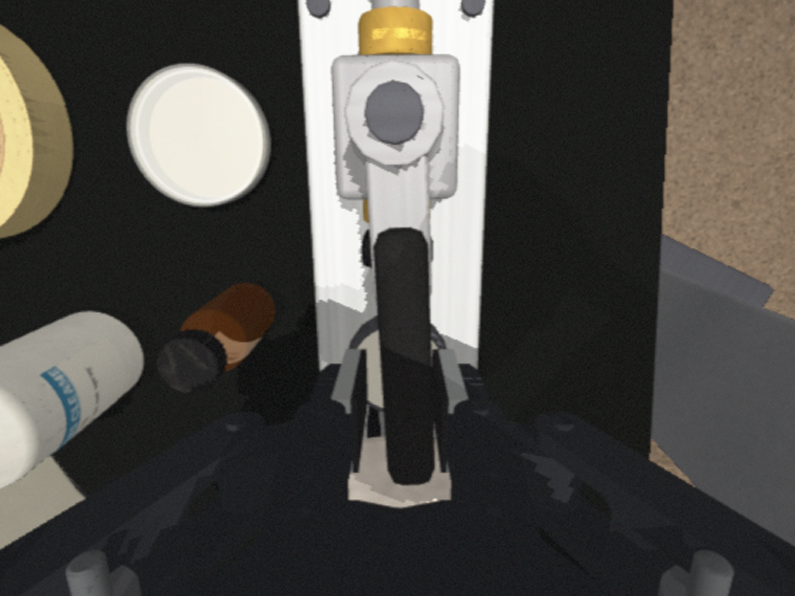

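Lever follows against the right finger, about 2.5° short of the stop; push on to the stop.

{"api": "servo_tool", "payload": {
  "commands": [
    {"linear":[0.1,-2,0],"angular":[0,0,1],"gripper":-0.48},
    {"linear":[0.2,-3.5,0],"angular":[0,0,2],"gripper":-0.48},
    {"linear":[0.2,-5,0],"angular":[0,0,3],"gripper":-0.48},
    {"linear":[0.2,-6,0],"angular":[0,0,3],"gripper":-0.48},
    {"linear":[0.2,-6,0],"angular":[0,0,3],"gripper":-0.48}
  ]
}}

```text
time_s: 19.35
position: [0.5876, -0.0246, 0.063]
tool_rot: [[0.359, -0.933, -0.005], [-0.933, -0.359, -0.001], [-0.0, 0.005, -1.0]]
ft_force: [-10.2, -5.8, 7.4]
grip_width: 0.0223
```

```bash
python3 look.py w15 0 0 560 420
python3 - <<'E'
from h import *
rows([(pt(S,.08,a),.064,a-180) for a in [114,112,110]])
E
```

```text
scale 1.42 t 19.35 [ 0.5876 -0.0246  0.063 ] yaw -68.93 f [-10.2  -5.8   7.4] w 0.0223 q [-14.  34.  80.  -0.  66. 145.]
t 19.4 pos [ 0.5875 -0.0246  0.0629] yaw -68.93 f [-10.8  -4.2   6.8] w 0.022149120813141108
[0.2, 3.6, -1.0] rz -2.9
[0.1, 0.8, -1.1] rz -0.9
[0.1, -2.0, -1.1] rz 1.1
```

View pics/w15.png

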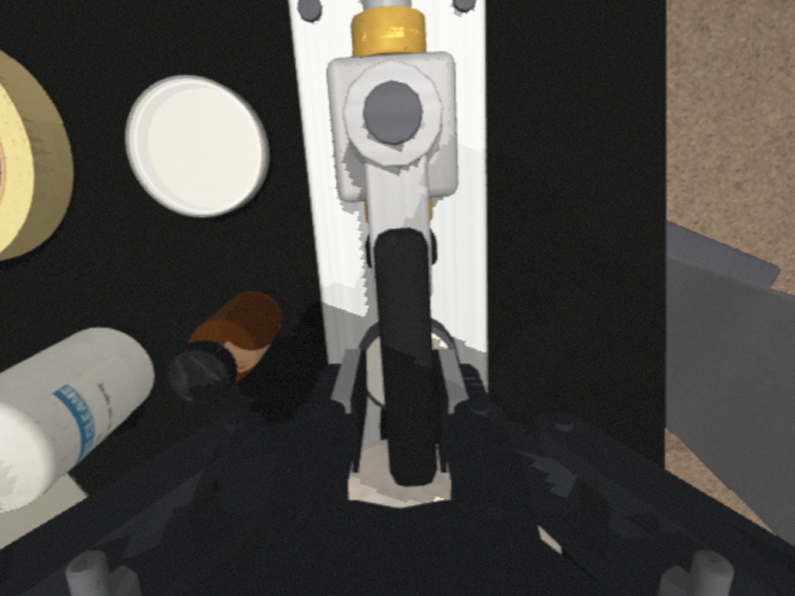

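{"api": "servo_tool", "payload": {
  "commands": [
    {"linear":[0,-1,0],"angular":[0,0,0],"gripper":-0.48},
    {"linear":[0,-2,0],"angular":[0,0,0],"gripper":-0.48},
    {"linear":[0,-2,0],"angular":[0,0,0],"gripper":-0.48}
  ]
}}

```text
time_s: 19.7
position: [0.5877, -0.0245, 0.0629]
tool_rot: [[0.36, -0.933, -0.009], [-0.933, -0.36, -0.002], [-0.001, 0.009, -1.0]]
ft_force: [-18.8, -8.7, 10.9]
grip_width: 0.0222
```

Run:
```python
from h import *
rows([(pt(S,.08,a),.064,a-180) for a in [114,112]])
```

```text
t 19.7 pos [ 0.5877 -0.0245  0.0629] yaw -68.92 f [-18.8  -8.7  10.9] w 0.022249315113742764
[0.2, 3.8, -1.1] rz -2.9
[0.1, 1.0, -1.1] rz -0.9
```

{"api": "servo_tool", "payload": {
  "commands": [
    {"linear":[0,4,0],"angular":[0,0,-2],"gripper":-0.48},
    {"linear":[0,7,0],"angular":[0,0,-3],"gripper":-0.48},
    {"linear":[0,7,0],"angular":[0,0,-3],"gripper":-0.3},
    {"linear":[0,7,-15],"angular":[0,0,-3],"gripper":-0.3},
    {"linear":[0,7,-50],"angular":[0,0,-3],"gripper":-0.2},
    {"linear":[0,7,-95],"angular":[0,0,-3],"gripper":-0.2},
    {"linear":[0,7,-140],"angular":[0,0,-3],"gripper":-0.2},
    {"linear":[0,7,-160],"angular":[0,0,-3],"gripper":-0.2},
    {"linear":[0,7,-160],"angular":[0,0,-3],"gripper":-0.2},
    {"linear":[0,7,-160],"angular":[0,0,-3],"gripper":-0.2}
  ]
}}

```text
time_s: 20.7
position: [0.5846, -0.0254, 0.2223]
tool_rot: [[0.408, -0.913, -0.0], [-0.913, -0.408, 0.0], [-0.0, 0.0, -1.0]]
ft_force: [0.2, 0.4, -0.1]
grip_width: 0.0343
```

```bash
python3 look.py w16 0 0 560 420
python3 - <<'E'
from h import *
rows([((.49,-.06),.3,14)])
E
```

```text
scale 1.42 t 20.7 [ 0.5846 -0.0254  0.2223] yaw -65.94 f [ 0.2  0.4 -0.1] w 0.0343 q [-14.  25.  68.   0.  87. 142.]
t 20.75 pos [ 0.5843 -0.0253  0.2215] yaw -65.94 f [-0.1  0.1 -0.6] w 0.03403248855124705
[-6.9, 100.4, -78.3] rz -79.9
```

View pics/w16.png

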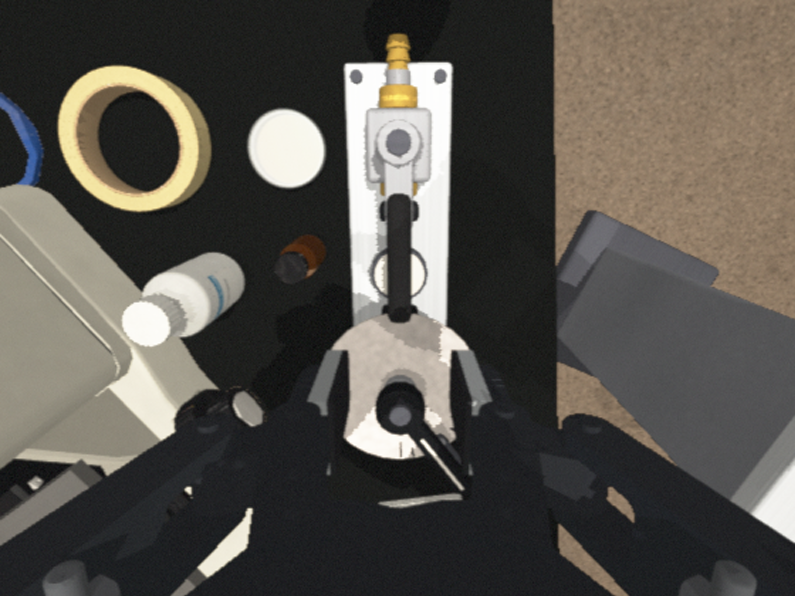

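Run:
```python
from h import *
rows([((.46,-.07),.3,14)])
```

```text
t 20.75 pos [ 0.5843 -0.0253  0.2215] yaw -65.94 f [-0.1  0.1 -0.6] w 0.03403248855124705
[-10.0, 131.8, -78.2] rz -79.9
```

{"api": "servo_tool", "payload": {
  "commands": [
    {"linear":[0,10,-30],"angular":[0,0,-8],"gripper":-0.2},
    {"linear":[-2,25,-60],"angular":[0,0,-16],"gripper":-0.2},
    {"linear":[-4,45,-78],"angular":[0,0,-24],"gripper":-0.2},
    {"linear":[-6,65,-78],"angular":[0,0,-32],"gripper":-0.2},
    {"linear":[-8,85,-78],"angular":[0,0,-40],"gripper":-0.2},
    {"linear":[-9,105,-78],"angular":[0,0,-48],"gripper":-0.2},
    {"linear":[-10,120,-78],"angular":[0,0,-56],"gripper":-0.2},
    {"linear":[-10,130,-78],"angular":[0,0,-64],"gripper":-0.2},
    {"linear":[-10,132,-78],"angular":[0,0,-72],"gripper":-0.2},
    {"linear":[-10,132,-78],"angular":[0,0,-80],"gripper":-0.2},
    {"linear":[-10,132,-78],"angular":[0,0,-80],"gripper":-0.2},
    {"linear":[-10,132,-78],"angular":[0,0,-80],"gripper":-0.2}
  ]
}}

```text
time_s: 21.95
position: [0.46, -0.0702, 0.3]
tool_rot: [[0.971, 0.24, -0.002], [0.24, -0.971, 0.001], [-0.002, -0.001, -1.0]]
ft_force: [0.1, 0.4, 0.2]
grip_width: 0.034
```

{"api": "servo_tool", "payload": {
  "commands": [
    {"linear":[0,0,0],"angular":[8,0,0],"gripper":-0.2},
    {"linear":[0,0,0],"angular":[16,0,0],"gripper":-0.2},
    {"linear":[0,0,0],"angular":[24,0,0],"gripper":-0.2},
    {"linear":[0,0,0],"angular":[30,0,0],"gripper":-0.2},
    {"linear":[0,0,0],"angular":[30,0,0],"gripper":-0.2},
    {"linear":[0,0,0],"angular":[30,0,0],"gripper":-0.2}
  ]
}}

```text
time_s: 22.55
position: [0.4601, -0.0705, 0.3005]
tool_rot: [[0.97, 0.209, -0.122], [0.241, -0.841, 0.483], [-0.002, -0.498, -0.867]]
ft_force: [0.7, -0.3, -0.1]
grip_width: 0.0344
```

```bash
python3 look.py w17 0 0 560 420
```

```text
scale 1.42 t 22.55 [ 0.4601 -0.0705  0.3005] yaw 13.97 f [ 0.7 -0.3 -0.1] w 0.0344 q [-35.  18.  72.  21. 112.  45.]
```

View pics/w17.png

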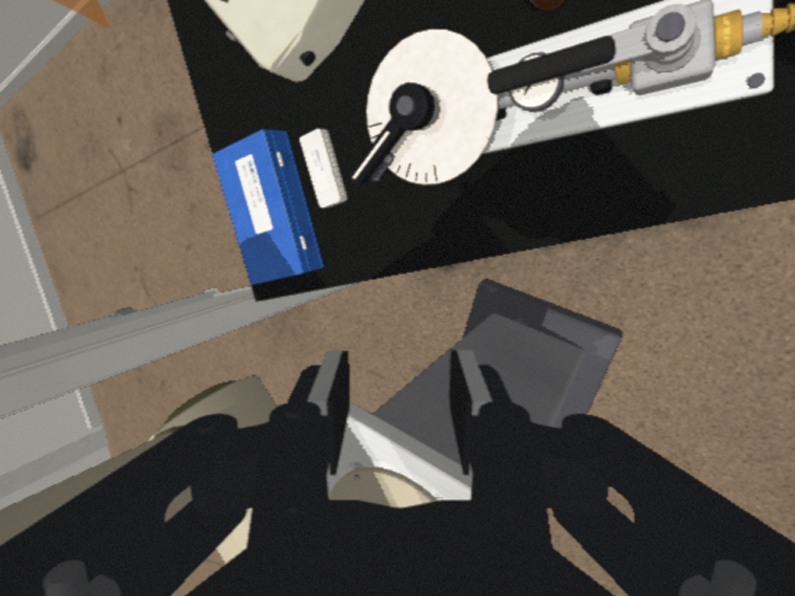

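Run:
```python
from h import *
az=lambda v:np.degrees(np.arctan2(v[1],v[0]))%360
d=np.load("w17.npz"); C=d["C"]; k=d["k"]; p=dict(fx=k[0],fy=k[1],cx=k[2],cy=k[3])
f=cv2.convertScaleAbs(d["frame"],alpha=1.6,beta=15)[55:140,240:320]
cv2.imwrite("pics/w17a.png",cv2.resize(f,None,fx=7,fy=7,interpolation=cv2.INTER_CUBIC))
T=lambda X:((w2p(p,C,X)-[240,55]+.5)*7-.5).round()
for a in (148,150,152): print(a,"marker tip",T([*pt(M,.082,a),.065]),"inner",T([*pt(M,.048,a),.065]),"handle tip",T([*pt(M,.085,a),.096]),"h40",T([*pt(M,.04,a),.096]))
d=np.load("w16.npz"); C=d["C"]; W=lambda x,y,z:p2w(p,C,x/1.42,y/1.42,z)[:2]
print("lever az",az(W(399.5,312,.096)-W(399,205,.096)),az(W(399.5,312,.096)-S),"plate",az(W(352,300,.012)-W(345,64,.012)),az(W(447,300,.012)-W(452,64,.012)))
```

```text
148 marker tip [135. 491.] inner [243. 360.] handle tip [ 31. 507.] h40 [179. 321.]
150 marker tip [144. 502.] inner [249. 367.] handle tip [ 40. 519.] h40 [184. 327.]
152 marker tip [154. 512.] inner [255. 373.] handle tip [ 51. 530.] h40 [189. 333.]
lever az 114.34362073808795 114.51507724537554 plate 114.0883885481099 114.5549169880069
```

View pics/w17a.png

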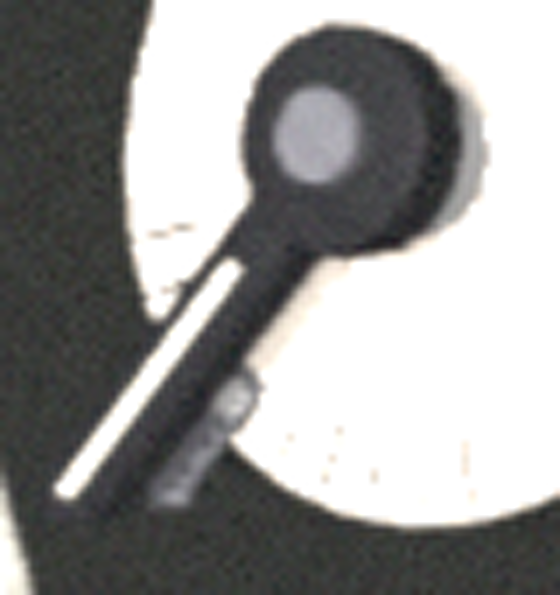

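Run:
```python
from h import *
def ld(n):
    d=np.load(n+".npz"); k=d["k"]; return d["C"],dict(fx=k[0],fy=k[1],cx=k[2],cy=k[3])
C,p=ld("w8"); B=lambda x,y,z:p2w(p,C,210+(x+.5)/12-.5,150+(y+.5)/12-.5,z)
P={"pin":B(360,255,.067),"rcorner":B(252,512,.066),"tip":B(137,518,.066),"inner r":B(450,218,.066)}
D,_=ld("w17"); T=lambda X:((w2p(p,D,X)-[240,55]+.5)*7-.5).round()
for n in P: print(n,P[n].round(4),T(P[n]))
print("hubtop",T([*M,.105]),"white line ends",T([*pt(M,.035,150.3),.096]),T([*pt(M,.08,150.3),.096]))
p=env.get_image("top"); cv2.imwrite("pics/top9.png",cv2.resize(p["frame"][150:290,200:390],None,fx=4.2,fy=4.2,interpolation=cv2.INTER_CUBIC))
```

```text
pin [0.4961 0.0902 0.067 ] [225. 394.]
rcorner [0.4745 0.0951 0.066 ] [183. 503.]
tip [0.4723 0.1038 0.066 ] [144. 503.]
inner r [0.5001 0.0841 0.066 ] [260. 380.]
hubtop [299. 129.] white line ends [201. 305.] [ 57. 500.]
```

View pics/top9.png

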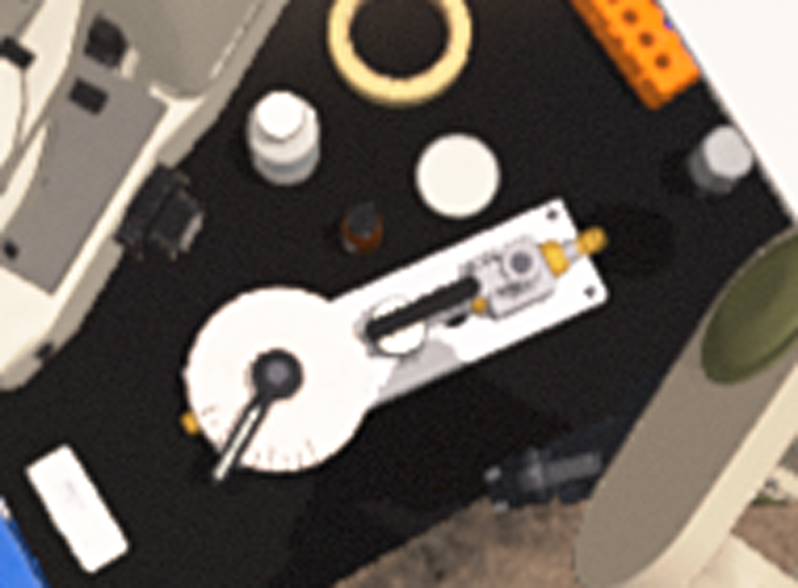

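Run:
```python
from rig import env
s=env.observe(); print(s["time_s"],s["qvel"].round(3),s["ft_force"].round(1)); print(env.close_job())
```

```text
22.65 [ 0.33  -0.574  0.031  0.282  0.28  -0.422] [-0.2  0.7  0.2]
the job is handed in; nothing more can be done
None
```

I closed the shut-off, set the metering handle to the marker, reopened the shut-off and handed the job in at 22.7 s. `close_job()` gave no verdict, so the results below are my own checks.

**What I did**
- **Closing:** I swung the shut-off lever to its closed stop. It stopped moving while the push rose to about 18 N.
- **Metering:** I gripped the handle and turned it from about 12° to 54°.
- **Opening:** I swung the shut-off lever back to its open stop, where the push reached about 23 N with no further motion. Then I lifted clear.

**Last checks**

| Check | Measured |
|---|---|
| Shut-off lever direction | 114.4°, pipe 114.3° |
| Metering handle on the dial | 54.0° |
| Marker on the dial (measured before the handle covered it) | 53.9° |

- **Marker:** in a tilted view it shows beside the handle, within about 2 mm of its earlier place. Handle, hub and marker are all off by a similar amount in that view, so I put it down to calibration.
- **Other things on the desk:** those visible in the last overhead picture look where they were. I did not measure them one by one.
- **Robot:** clear of everything, with a force reading near zero.

**What failed or disagreed**
- My first pass at the shut-off lever went over the top of it without touching it.
- At 22 mm opening, the fingertips showed about 16 mm behind the TCP in the pictures. `env.tips_ahead` says 11 mm ahead. I worked about 20 mm lower from then on.

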